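# Set up the collecting tray and present the swab jar

## Task

Get the sampling desk ready: fold up the three lying side panels of the white collecting tray so that all stand upright like its back side and stay there. Then turn the supply carousel until its one tall jar, the one with a knob on the lid, is lined up with the steel pointer on the carousel's foot, and finish with the gripper still firmly gripping the carousel, by that jar's knob for instance, so that it is held still. Leave the spray bottle, tube rack and glove box where they are.

Things in the scene. Friction and masses are not known exactly. Their poses are not given: they have to be found in the camera images.
- tray: white plastic fold-up tray, fixed, left or right in the work area. Base 130 x 130 x 5 mm; origin at the centre of its underside, z up. Its rigid back side (+x edge) stands 62 mm high. Three hinged panels have their creases 67.5 mm from the centre, 4 mm above the desk: front at -x, left at +y, right at -y (tray axes).
- flap_front (a joint): hinged panel on the tray's -x side. 5 mm thick, 58 mm from crease to free edge: a 126 mm wide strip for 20 mm, then a centred tab 56 mm wide (along the crease), 38 mm long. Joint value 0 = lying flat outwards on the desk, grows as it is raised, 1.57 = upright, stop at 1.62; starts a little raised; a stiff crease keeps it where it is left.
- flap_left (a joint): hinged panel on the tray's +y side. 5 mm thick, 58 mm from crease to free edge: a 126 mm wide strip for 20 mm, then a centred tab 56 mm wide (along the crease), 38 mm long. Joint value 0 = lying flat outwards on the desk, grows as it is raised, 1.57 = upright, stop at 1.62; starts a little raised; a stiff crease keeps it where it is left.
- flap_right (a joint): hinged panel on the tray's -y side. 5 mm thick, 58 mm from crease to free edge: a 126 mm wide strip for 20 mm, then a centred tab 56 mm wide (along the crease), 38 mm long. Joint value 0 = lying flat outwards on the desk, grows as it is raised, 1.57 = upright, stop at 1.62; starts a little raised; a stiff crease keeps it where it is left.
- flap_front_tab (a point): point in the middle of the front panel's narrow tab, 42 mm from the crease and 16 mm short of the tab's free edge, mid-thickness. Moves with the panel.
- flap_left_tab (a point): point in the middle of the left panel's narrow tab, 42 mm from the crease and 16 mm short of the tab's free edge, mid-thickness. Moves with the panel.
- flap_right_tab (a point): point in the middle of the right panel's narrow tab, 42 mm from the crease and 16 mm short of the tab's free edge, mid-thickness. Moves with the panel.
- stand: fixed grey foot of the carousel, 170 mm across; origin on the turning axis at desk level; z up, its x axis points along the flat steel pointer (22 mm wide), which sticks out from under the turntable to 144 mm from the axis.
- turntable: round aluminium turntable, 210 mm across, top 28 mm above the desk, with five white jars at 70 mm from the axis, 72 degrees apart. Origin on the axis at its underside, z up; its x axis points to the tall jar. Turns either way, over a full turn, with slight friction (0.05 N m); stays where left. The other four jars, 50 mm across with flat lids, reach 96 to 108 mm above the desk.
- knob (a point): centre of the steel knob on the lid of the tall jar (jar 48 mm across, lid 50 mm, lid top 150 mm above the desk), 173 mm above the desk and 70 mm from the turning axis; the knob is an upright cylinder of 28 mm diameter, 24 mm high (160 to 184 mm above the desk), on a 12 mm stem; it does not turn on the jar.
- front_spot (a point): point where the knob's centre is when the tall jar is exactly lined up with the pointer (70 mm from the axis along the pointer, 173 mm above the desk). Fixed.
- sprayer: bystander: green hand spray bottle with black head, 76 mm across, 177 mm high, loose; origin under its centre.
- tube_rack: bystander: white rack of red-capped tubes, 70 x 160 x 93 mm, loose; origin under its centre.
- glove_box: bystander: closed paper box, 90 x 200 x 75 mm, loose; origin under its centre.
Not all that is in view belongs to the job. Leave any black or pink look-alike of the stand alone.

How it is judged:
By the outcome, as a careful person would: the job done as asked, in the order asked, and still so for the second after the job is handed in, while the arm keeps its last pose, push and grip.
It also fails if it takes over 72 s, if anything falls off the work surface, if the arm or the gripper's body presses on something with over 40 N, if the wrist force passes 120 N, or if a joint passes its speed limit or range.

## Robot

A 7-joint arm with a two-finger parallel gripper is mounted at the origin on the work surface. World frame = base frame: x ahead of the robot, y to its left, z up, the work surface at z = 0. Lengths are in mm, angles in degrees, forces in N, time in s.
With the tool pointing down it reaches from about 400 to 900 mm from the base axis. Payload 5.6 kg.
Tool frame: the origin (TCP) lies at the very end of the fingers, on their centre line; the grasp point (between the pads) lies 19 mm behind it; z points along the fingers, y is the line along which they close (so a half turn about z gives the same grasp; the last joint's range is limited). The gripper opens to 92 mm and grips with 3 to 60 N. Pads are 20 mm wide; open, the fingers measure 128 mm over their backs; the gripper's body (75 mm by 189 mm) begins 69 mm behind the grasp point.
Start: joints at [-77.12, 26.786, -0.665, 91.828, 0.344, 61.387, -3.226], TCP at [172.038, 626.827, 214.592] pointing down, gripper open.
Joint ranges: [-144.91, 144.91], [-17.63, 115.5], [-89.93, 88.59], [15.96, 139.68], [-74.01, 254.01], [8.47, 105.57], [-167.45, 167.45]. Speed limits (degrees/s): [147.25, 147.25, 180, 180, 180, 180, 180].

## Interface

Orientations are given as a 3x3 rotation matrix whose columns are the frame's x, y, z axes.
In Python, from bench import sensors, get_image, robot, models gives the robot as it stands. The module is installed in compiled form; this text tells all that it offers.
- The arm moves only by the tool drive_tool, never from a script. Its arguments are lists of equal length, an entry for each row: "travel": the shift along the tool's x, y, z in units of 30 mm (1.0 is 30 mm), a list of three; "twist": the turn, a rotation vector about the tool's x, y, z in units of 5 degrees (1.0 is 5 degrees), a list of three. A call has 1 to 5 rows; each row shifts and turns the commanded pose from where the row before left it, along the tool's axes as they then stand; what a row does not reach is not made up. A row lasts 1/12 s, in which the tool goes at most 41.7 mm and 7.16 degrees, less where a joint would pass 70% of its speed; a pose out of reach is approached as far as the arm can. A call is refused whole if a number of a shift passes 1 or a number of a turn 1, either way. A call with a gripper value outside its range is refused whole. "jaw" is the closure in counts, from 0 (fully open) to 255 (shut), set as the call begins (left out, the last holds). The fingers move at their own pace and stop on an object; "grip_force" is the grip in N (left out, the last holds). Time passes only in rows, so rows that do not move let the fingers close. It gives the time, the measured TCP pose, the force, the opening and the grip force at its end, in the units of the state.
- sensors.state(): the state, without advancing time (a new reading comes with each control period).
- get_image(name): name is "scene" or "top"; returns a dict with "pixels" (420x560x3 uint8, blue, green, red), "depth" (420x560 float32, mm along the optical axis (not along the pixel's ray), 0 where there is no reading), "vertical_fov" (degrees; the focal length in pixels is half the picture's height over the tangent of half this angle, whatever the lens; pixels are square), "cx", "cy" (the principal point, pixels), "pose" (4x4, takes a point from camera to world coordinates). Camera axes: x right, y up, looking along -z (the intrinsics and any distortion apply to the point x, -y, -z); pixel columns grow to the right and rows downward; lengths in mm; the calibration is good to about 2 mm. A picture is of the moment at which its call begins.
- robot.job_done(): hands the job in; it is judged then, once.
Trained networks look in a picture, given as the dict that the camera call returned (one of the last four; its "shot" number tells which), for a name from the list of things; names that differ only in an ending like _2 or _b are one class to them, and where a whole thing is asked for, a point or a joint stands for the part that bears it (a point fixed in the world has none). Each returns a list of dicts, best first, with "score" (0 to 1); they miss things now and then, are a little off and sometimes report something else, mostly with a low value. They report only what shows in the picture. A call takes as long as a camera call. They do not tell look-alikes from the thing itself.
- models.silhouettes(target, picture): "region" (420x560 bool, what is visible of it) and "position" ([column, row] in pixels, amid what is visible of it).
- models.spot_point(target, picture): "position" ([column, row] in pixels: a listed point, or the origin of a listed thing).
The state is a dict: "t": time; "joints": joint angles; "qvel": joint speeds; "joint_torque": joint torques, N m; "eef_pos": TCP position; "tool_rot": TCP orientation; "wrist_force": force on the tool from outside, world axes, zero at the start; "torque": the same for the moment, N m; "finger_gap": opening from 0.0 (shut) to 1.0 (fully open); "finger_force": force on a finger pad.
Only numpy, scipy, OpenCV 4.12 (cv2) and the standard library are available. Lean on these libraries where they do the work, as an engineer would, in place of code of your own. Each camera call takes 0.05 s, during which the arm holds its last target. There are 200 camera calls.

## Working session

There is one attempt and no reset: what is moved stays moved. The work goes in short steps, Python scripts to look and compute and a tool call to move; the robot and the scene stay as the last step left them, time stands still between calls to the robot, and variables do not carry over. Pictures are saved under pics/ and viewed, at most 10 in all, crops included, and the job is handed in when it is done.

Besides the shell and the picture viewer there is one more tool, called after "Emit:" as name(argument=value, ...), one argument or row to a line, values as JSON. drive_tool: Moves the arm, as the interface text tells. Its arguments: {"type":"object","properties":{"travel":{"type":"array","items":{"type":"array","items":{"type":"number"}}},"twist":{"type":"array","items":{"type":"array","items":{"type":"number"}}},"jaw":{"type":"number"},"grip_force":{"type":"number"}},"required":["travel","twist"]}

```bash
mkdir -p pics
cat > h.py <<'E'
import numpy as np, cv2
from bench import sensors, get_image, robot, models
def f(im): return 210/np.tan(np.radians(im["vertical_fov"]/2))
def ray(im,u,v):
    d=np.array([(u-im["cx"])/f(im),-(v-im["cy"])/f(im),-1.]); P=im["pose"]
    return P[:3,3],P[:3,:3]@d
def atz(im,u,v,z):
    o,d=ray(im,u,v); return o+d*(z-o[2])/d[2]
def atdepth(im,u,v):
    o,d=ray(im,u,v); r=im["depth"][int(v)-1:int(v)+2,int(u)-1:int(u)+2]; r=r[r>0]
    return o+d*np.median(r) if len(r) else None
def cloud(im):
    v,u=np.mgrid[:420,:560]; z=im["depth"]
    d=np.stack([(u-im["cx"])/f(im),-(v-im["cy"])/f(im),-np.ones_like(z)],-1)*z[...,None]
    return d@im["pose"][:3,:3].T+im["pose"][:3,3]
E
python3 - <<'E'
from h import *
np.set_printoptions(precision=1,suppress=True)
for n in ("top","scene"):
    im=get_image(n); cv2.imwrite(f"pics/{n}0.png",im["pixels"]); print(n,im["vertical_fov"],im["cx"],im["cy"],[k for k in im],im["pose"][:3,3])
    for t in ("tray","flap_front_tab","flap_left_tab","flap_right_tab","stand","turntable","knob","front_spot","sprayer","tube_rack","glove_box"):
        for r in models.spot_point(t,im)[:3]:
            u,v=r["position"]; 
            if 0<=u<559 and 0<=v<419: print(t,round(r["score"],2),np.array([u,v]),atdepth(im,u,v))
print(sensors.state())
E
```

```text
top 52.96964514176898 278.99784242159086 206.18554637216425 ['pixels', 'depth', 'vertical_fov', 'cx', 'cy', 'pose', 'shot'] [ 360.6  102.1 1345.4]
tray 0.57 [360.5 186.8] [ 552.7 -190.3    3.6]
tray 0.47 [325.4 185.2] [555.7 -75.6  11.9]
flap_front_tab 0.89 [354.  218.7] [ 448.3 -164.6   21. ]
flap_left_tab 0.64 [325.1 180.4] [571.2 -74.8  11.5]
flap_left_tab 0.43 [248.6 122.4] [739.3 169.1  76.1]
flap_right_tab 0.69 [395.3 189.8] [ 542.2 -299.4   15.9]
flap_right_tab 0.64 [240.4 198.1] [492.3 183.4 184.3]
stand 0.84 [245.  182.5] [557.7 179.8  40.7]
stand 0.81 [166.  294.1] [212.5 417.3  28.7]
turntable 0.85 [167.  298.9] [198.1 413.7  29.1]
knob 0.98 [240.9 198.1] [492.3 182.  184.4]
knob 0.92 [383.2 270.3] [ 296.2 -210.7  184. ]
front_spot 0.77 [144.8 282.7] [260.  438.5 182.4]
front_spot 0.73 [229.7 145.3] [683.2 232.6   8.5]
front_spot 0.59 [382.7 268.2] [ 301.8 -209.5  183.5]
sprayer 0.88 [143.3 172.3] [566.8 461.1 156.5]
tube_rack 0.87 [333.5 117.4] [765.9 -96.9  52.2]
glove_box 0.88 [251.3 125. ] [731.2 160.7  76. ]
glove_box 0.68 [327.2 182.4] [565.2 -81.8   9.4]
scene 50.34
[... 859 characters left out ...]
78.3] [593.9 158.9  28.2]
sprayer 0.59 [376.4 391.3] [620.5 506.7  95.3]
tube_rack 0.72 [140.  258.7] [787.9 -83.5  54.5]
tube_rack 0.4 [304.3 230.5] [500.6 184.  184.2]
glove_box 0.96 [215.3 329.9] [770.3 184.2  75.7]
{'t': 1.2, 'joints': array([-77.1,  26.8,  -0.7,  91.8,   0.3,  61.4,  -3.2]), 'qvel': array([-0. ,  0.1, -0.1,  0.1,  0. , -0.1, -0. ]), 'joint_torque': array([  0. , -52. ,  -0. , -24.4,  -0.1,   0. ,   0. ]), 'eef_pos': array([172. , 626.8, 214.6]), 'tool_rot': array([[-1. ,  0.3,  0. ],
       [ 0.3,  1. ,  0. ],
       [-0. ,  0. , -1. ]]), 'wrist_force': array([-0.3,  0.1, -0. ]), 'torque': array([-0.1,  0. ,  0. ]), 'finger_force': 0.0, 'finger_gap': 1.0018795355995695}
```

```bash
python3 -c "
import cv2
im=cv2.imread('pics/top0.png');cv2.imwrite('pics/topA.png',cv2.resize(im,(800,600),interpolation=cv2.INTER_CUBIC))
im=cv2.imread('pics/scene0.png');cv2.imwrite('pics/sceneA.png',cv2.resize(im,(800,600),interpolation=cv2.INTER_CUBIC))"
```

```text
(no output)
```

View pics/topA.png

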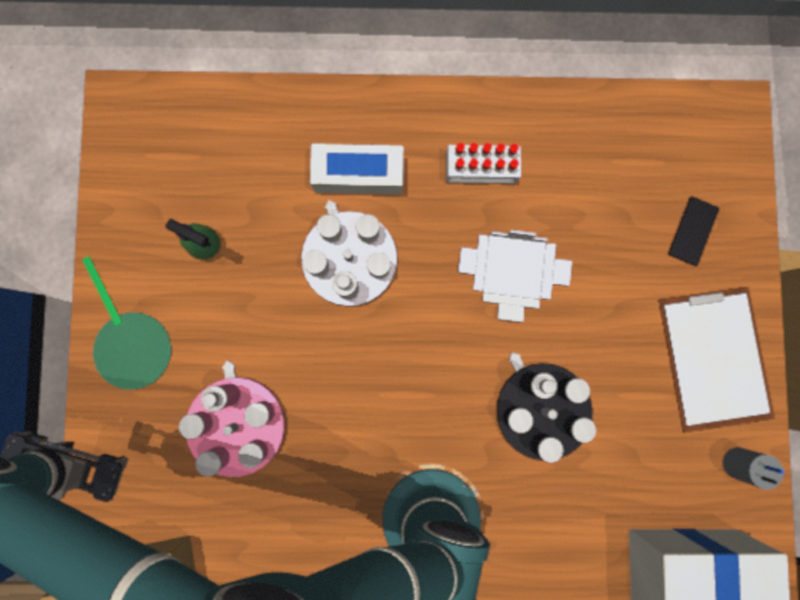

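View pics/sceneA.png

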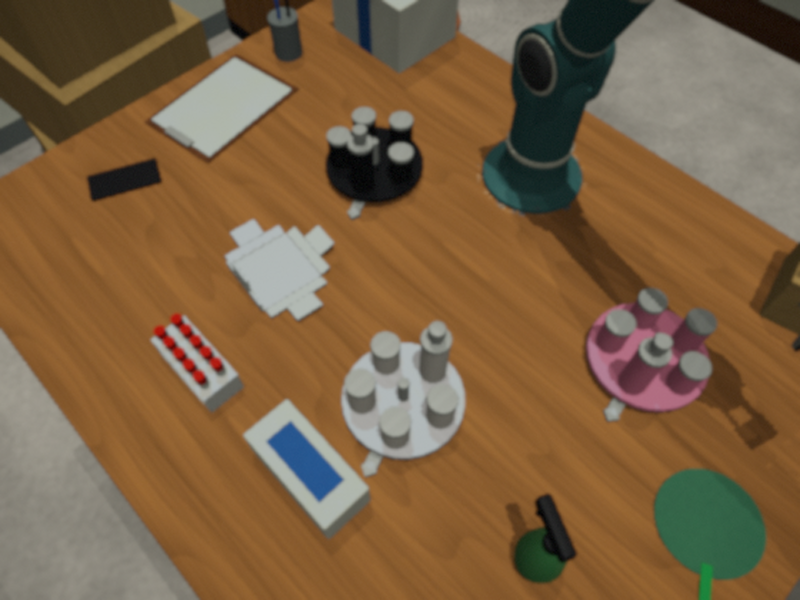

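Run:
```python
from h import *
np.set_printoptions(precision=1,suppress=True)
ims={n:get_image(n) for n in("top","scene")}
crops=[]
for n,im in ims.items():
    C=cloud(im); X,Y,Z=C[...,0],C[...,1],C[...,2]
    near=(np.hypot(X-565,Y-185)<170)
    desk=(np.hypot(X-400,Y)<60); print(n,"desk z",np.median(Z[desk]))
    m=near&(Z>22)&(Z<34)
    # outer points by angle
    c=np.array([565.,185.])
    P=C[m][:,:2]
    for _ in range(5):
        a=np.degrees(np.arctan2(*(P-c).T[::-1])); r=np.hypot(*(P-c).T)
        E=np.array([P[(a>=k)&(a<k+10)][np.argmax(r[(a>=k)&(a<k+10)])] for k in range(-180,180,10) if ((a>=k)&(a<k+10)&(r>95)).any()])
        A=np.c_[2*E,np.ones(len(E))]; s=np.linalg.lstsq(A,(E**2).sum(1),rcond=None)[0]; c=s[:2]
    print("axis",c,"r",np.sqrt(s[2]+c@c),len(E))
    # knob
    k=near&(Z>178)&(Z<190); print("knob",C[k].mean(0),k.sum(), np.degrees(np.arctan2(*(C[k].mean(0)[:2]-c)[::-1])))
    # pointer: not brown, r 112..150, low
    px=im["pixels"].astype(int); gray=(np.ptp(px,axis=2)<35)&(px.min(2)>70)
    r=np.hypot(X-c[0],Y-c[1]); q=gray&(r>112)&(r<150)&(Z<22)&(Z>-8)
    print("pointer",q.sum()); 
    if q.sum():
        Q=C[q]; ang=np.degrees(np.arctan2(Q[:,1]-c[1],Q[:,0]-c[0])); h=np.histogram(ang,36,(-180,180))[0]; k=np.argmax(h); s2=abs(ang-(-175+10*k))<12
        print("  mean",Q[s2].mean(0),"ang",np.median(ang[s2]),ang[s2].min(),ang[s2].max(),s2.sum(),"rmax",r[q][s2].max())
    # tray
    white=(np.ptp(px,axis=2)<40)&(px.min(2)>110)&(abs(X-540)<150)&(abs(Y+190)<150)&(Z>-5)&(Z<90)
    T=C[white]; print("tray",len(T),T.mean(0))
    np.save(f"tray_{n}.npy",T)
    from scipy.optimize import minimize
    def cost(p):
        t=np.radians(p[2]); d=T[:,:2]-p[:2]; x=d@[np.cos(t),np.sin(t)]; y=d@[-np.sin(t),np.cos(t)]
        flat=T[:,2]<50
        def box(a,hx,hy,cx,cy):return np.hypot(np.maximum(abs(a[0]-cx)-hx,0),np.maximum(abs(a[1]-cy)-hy,0))
        a=(x,y); dd=np.minimum.reduce([box(a,87.5,63,-0,0),box(a,63,87.5,0,0),box(a,62.5,28,-63,0),box(a,28,125.5,0,0)])
        return np.minimum(dd[flat],15).mean()+0.0
    # mean of symmetric extents
    s=minimize(cost,[556,-189,-7],method="Nelder-Mead"); print("fit",s.x,s.fun)
    for t in("flap_front","flap_left","flap_right"):
        R=models.silhouettes(t,im)
        for g in R[:1]:
            M=g["region"]&white; print(t,round(g["score"],2),g["region"].sum(),C[M].mean(0) if M.any() else None)
    bk=white&(Z>55); print("back",C[bk].mean(0) if bk.any() else None,bk.sum())
top=ims["top"]["pixels"][130:250,180:420]; sc=ims["scene"]["pixels"][140:350,150:350]
a=cv2.resize(top,(600,300),interpolation=3);b=cv2.resize(sc,(285,300),interpolation=3)
cv2.imwrite("pics/crop1.png",cv2.hconcat([cv2.resize(top,(500,250),interpolation=3),cv2.resize(sc,(238,250),interpolation=3)]))
```

```text
top desk z -0.20204301371063593
axis [598.2 185.1] r 124.27412289588696 28
knob [495.9 186.  183.7] 78 179.50087548371098
pointer 88
  mean [718.1 149.8  14.9] ang -17.136860464827425 -26.318025598445832 -3.879043196425665 22 rmax 134.72010200402897
tray 3145 [ 542.9 -186.3    8.6]
fit [ 554.4 -188.3   -6.6] 0.035509394991904156
flap_front 0.92 495 [ 464.8 -175.9   13.5]
flap_left 0.71 396 [559.5 -96.5   9.4]
flap_right 0.97 538 [ 542.8 -273.3   11.2]
back [ 619.1 -196.3   61.3] 32
scene desk z 0.4621072355448632
axis [565.6 184.1] r 104.28771379659182 31
knob [496.7 186.1 183.8] 117 178.30103709621798
pointer 143
  mean [684.1 226.9   7.6] ang 19.95947290486729 13.404428893088626 25.741932966523045 122 rmax 142.81202275081688
tray 3511 [ 540.6 -185.7    9.5]
fit [ 552.  -188.2   -6.7] 0.12614628359947186
flap_front 0.97 471 [ 465.2 -175.    13.8]
flap_left 0.66 525 [563.1 -97.6  10. ]
flap_right 0.8 560 [ 541.6 -275.7   11.9]
back [ 619.5 -192.9   61.3] 45
```

View pics/crop1.png

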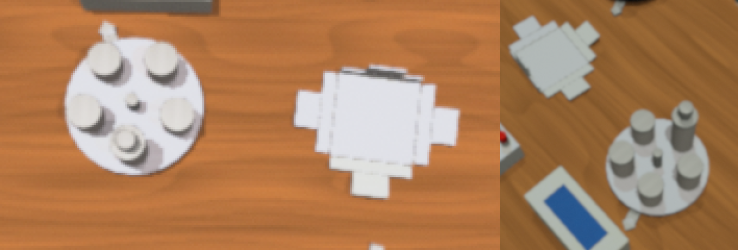

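Target: the aluminium carousel at top px (244,180). The pink one at (166,294) and the black one at (383,270) are look-alikes. The crop confirms the silver plate with white jars, its tall jar on the robot side and its pointer on the far side near (232,147). The white tray is at (360,187), with left, right and front tabs all lying. Axis ≈ (565.6,184.5), r 104 ✓. Knob radius 69 ✓. Pointer ≈ 20°. Tray ≈ (553.5,-188), yaw -6.7°.

```bash
cat > plan.py <<'E'
from h import *
from scipy.spatial.transform import Rotation as R
def Rd(yaw,tilt=0):
    # tool pointing down, tool y at world yaw; optional
    a=np.radians(yaw); y=np.array([np.cos(a),np.sin(a),0]); z=np.array([0,0,-1.]); return np.c_[np.cross(y,z),y,z]
def plan(wps,p=None,Ro=None):
    """wps: list of (xyz,yaw,nrows)"""
    s=sensors.state(); p=s["eef_pos"].copy() if p is None else p; Ro=s["tool_rot"] if Ro is None else Ro
    out=[]
    for xyz,yaw,n in wps:
        G=Rd(yaw)
        for k in range(n,0,-1):
            t=np.round(Ro.T@((np.array(xyz)-p)/k)/30,2); w=np.round(R.from_matrix(Ro.T@G).as_rotvec(degrees=True)/k/5,2)
            if abs(t).max()>1 or abs(w).max()>1 or np.linalg.norm(t)>1.35: print("!!big",t,w)
            p=p+Ro@(t*30); Ro=Ro@R.from_rotvec(w*5,degrees=True).as_matrix(); out.append((t.tolist(),w.tolist()))
    for i in range(0,len(out),5):
        print('T',[a for a,b in out[i:i+5]]);print('W',[b for a,b in out[i:i+5]])
    print("end",p.round(1)); return p,Ro
c=np.array([553.5,-188.3]);yw=-6.7
ex=np.array([np.cos(np.radians(yw)),np.sin(np.radians(yw))]);ey=np.array([-ex[1],ex[0]])
E
python3 - <<'E'
from plan import *
g=c+(67.5+45)*ey
print(g)
plan([([430,470,230],40,10),([560,190,235],10,9),([*g,120],yw,10),([*g,30],yw,4)])
E
```

```text
[566.62545792 -76.56830193]
!!big [-1.01 -0.04 -0.05] [0.  0.  0.7]
!!big [-1.01  0.03 -0.05] [0.   0.   0.69]
!!big [-1.1  -0.3  -0.02] [0.   0.   0.67]
!!big [-1.12 -0.23 -0.02] [0.   0.   0.67]
!!big [-1.13 -0.17 -0.02] [0.   0.   0.67]
!!big [-1.14 -0.1  -0.02] [0.   0.   0.67]
!!big [-1.14 -0.03 -0.02] [0.   0.   0.66]
!!big [-1.14  0.03 -0.02] [0.   0.   0.67]
!!big [-1.14  0.1  -0.02] [0.   0.   0.66]
!!big [-1.13  0.17 -0.02] [0.   0.   0.67]
!!big [-1.13  0.23 -0.01] [0.   0.   0.66]
T [[-0.97, -0.28, -0.05], [-0.98, -0.22, -0.05], [-0.99, -0.16, -0.05], [-1.0, -0.1, -0.05], [-1.01, -0.04, -0.05]]
W [[0.0, 0.0, 0.69], [0.0, 0.0, 0.69], [0.0, 0.0, 0.69], [0.0, 0.0, 0.69], [0.0, 0.0, 0.7]]
T [[-1.01, 0.03, -0.05], [-1.0, 0.09, -0.05], [-0.99, 0.15, -0.05], [-0.99, 0.2, -0.06], [-0.97, 0.26, -0.05]]
W [[0.0, 0.0, 0.69], [0.0, 0.0, 0.7], [0.0, 0.0, 0.69], [0.0, 0.0, 0.7], [0.0, 0.0, 0.69]]
T [[-1.1, -0.3, -0.02], [-1.12, -0.23, -0.02], [-1.13, -0.17, -0.02], [-1.14, -0.1, -0.02], [-1.14, -0.03, -0.02]]
W [[0.0, 0.0, 0.67], [0.0, 0.0, 0.67], [0.0, 0.0, 0.67], [0.0, 0.0, 0.67], [0.0, 0.0, 0.66]]
T [[-1.14, 0.03, -0.02], [-1.14, 0.1, -0.02], [-1.13, 0.17, -0.02], [-1.13, 0.23, -0.01], [-0.88, -0.13, 0.38]]
W [[0.0, 0.0, 0.67], [0.0, 0.0, 0.66], [0.0, 0.0, 0.67], [0.0, 0.0, 0.66], [0.0, 0.0, 0.33]]
T [[-0.88, -0.11, 0.38], [-0.88, -0.08, 0.38], [-0.89, -0.06, 0.38], [-0.89, -0.03, 0.39], [-0.89, -0.0, 0.38]]
W [[0.0, 0.0, 0.33], [0.0, 0.0, 0.34], [0.0, 0.0, 0.33], [0.0, 0.0, 0.34], [0.0, -0.0, 0.33]]
T [[-0.89, 0.02, 0.39], [-0.89, 0.05, 0.38], [-0.88, 0.07, 0.39], [-0.88, 0.1, 0.38], [-0.0, 0.0, 0.75]]
W [[0.0, -0.0, 0.34], [0.0, -0.0, 0.33], [0.0, -0.0, 0.34], [0.0, -0.0, 0.33], [0.0, -0.0, 0.0]]
T [[-0.0, 0.0, 0.75], [-0.0, 0.0, 0.75], [-0.0, 0.0, 0.75]]
W [[0.0, -0.0, 0.0], [0.0, -0.0, 0.0], [0.0, -0.0, 0.0]]
end [566.6 -76.5  30.1]
```

Emit:
drive_tool(
  travel=[
    [-0.97,-0.28,-0.1],
    [-0.98,-0.22,-0.1],
    [-0.99,-0.16,-0.1],
    [-1,-0.1,-0.1],
    [-1,-0.04,-0.1],
  ],
  twist=[
    [0,0,0.7],
    [0,0,0.7],
    [0,0,0.7],
    [0,0,0.7],
    [0,0,0.7],
  ],
  jaw=0,
)

```text
t: 2.02
eef_pos: [301.6, 547.2, 229.9]
tool_rot: [[-0.839, 0.545, 0.0], [0.545, 0.839, 0.0], [0.0, 0.0, -1.0]]
wrist_force: [-0.2, -0.2, -0.2]
finger_gap: 0.998
finger_force: 0.0
```

Emit:
drive_tool(
  travel=[
    [-1,0.03,-0.1],
    [-1,0.1,-0.1],
    [-1,0.15,0],
    [-1,0.2,0],
    [-1,0.26,0],
  ],
  twist=[
    [0,0,0.7],
    [0,0,0.7],
    [0,0,0.7],
    [0,0,0.7],
    [0,0,0.7],
  ],
)

```text
t: 2.43
eef_pos: [431.2, 467.9, 235.9]
tool_rot: [[-0.636, 0.772, 0.0], [0.772, 0.636, 0.0], [0.0, 0.0, -1.0]]
wrist_force: [0.5, 0.6, -0.1]
finger_gap: 0.999
finger_force: 0.0
```

Emit:
drive_tool(
  travel=[
    [-1,-0.3,0],
    [-1,-0.23,0],
    [-1,-0.17,0],
    [-1,-0.1,0],
    [-1,-0.03,0],
  ],
  twist=[
    [0,0,0.67],
    [0,0,0.67],
    [0,0,0.67],
    [0,0,0.67],
    [0,0,0.67],
  ],
)

```text
t: 2.85
eef_pos: [491.7, 327.2, 235.7]
tool_rot: [[-0.386, 0.922, 0.0], [0.922, 0.386, 0.0], [0.0, 0.0, -1.0]]
wrist_force: [-0.6, -0.6, -0.3]
finger_gap: 1.004
finger_force: 0.0
```

Emit:
drive_tool(
  travel=[
    [-1,0.03,0],
    [-1,0.1,0],
    [-1,0.17,0],
    [-1,0.2,0],
    [-1,0,0],
  ],
  twist=[
    [0,0,0.67],
    [0,0,0.67],
    [0,0,0.67],
    [0,0,0.67],
    [0,0,0.33],
  ],
)

```text
t: 3.27
eef_pos: [548.7, 187.9, 235.8]
tool_rot: [[-0.134, 0.991, 0.001], [0.991, 0.134, 0.0], [-0.0, 0.001, -1.0]]
wrist_force: [0.2, 0.4, -0.2]
finger_gap: 0.995
finger_force: 0.0
```

Emit:
drive_tool(
  travel=[
    [-0.88,-0.1,0],
    [-0.88,-0.1,0],
    [-0.88,-0.08,0.3],
    [-0.88,-0.06,0.5],
    [-0.88,-0.03,0.5],
  ],
  twist=[
    [0,0,0.3],
    [0,0,0.3],
    [0,0,0.3],
    [0,0,0.3],
    [0,0,0.3],
  ],
)

```text
t: 3.68
eef_pos: [547.8, 55.7, 196.8]
tool_rot: [[-0.005, 1.0, 0.002], [1.0, 0.005, 0.001], [0.001, 0.002, -1.0]]
wrist_force: [0.4, 0.3, 0.1]
finger_gap: 0.998
finger_force: 0.0
```

Emit:
drive_tool(
  travel=[
    [-0.88,0,0.5],
    [-0.88,0.02,0.5],
    [-0.88,0.05,0.5],
    [-0.88,0.07,0.5],
    [-0.88,0.1,0.5],
  ],
  twist=[
    [0,0,0.3],
    [0,0,0.3],
    [0,0,0.3],
    [0,0,0.3],
    [0,0,0.3],
  ],
)

```text
t: 4.1
eef_pos: [548.6, -76.7, 121.1]
tool_rot: [[0.125, 0.992, 0.001], [0.992, -0.125, 0.0], [0.0, 0.001, -1.0]]
wrist_force: [0.0, 0.8, 0.6]
finger_gap: 1.0
finger_force: 0.0
```

Run:
```python
from plan import *
g=c+(67.5+45)*ey
plan([([*g,30],yw,4),([*g,2],yw,2)])
```

```text
T [[0.02, 0.15, 0.76], [0.02, 0.15, 0.76], [0.02, 0.15, 0.76], [0.02, 0.14, 0.76], [-0.0, 0.0, 0.47]]
W [[0.0, -0.0, -0.02], [0.0, -0.0, -0.03], [0.0, -0.0, -0.02], [0.01, -0.0, -0.03], [-0.0, -0.0, 0.0]]
T [[-0.0, 0.0, 0.46]]
W [[-0.0, -0.0, 0.0]]
end [566.6 -76.4   2. ]
```

Emit:
drive_tool(
  travel=[
    [0.02,0.15,0.8],
    [0.02,0.15,0.8],
    [0.02,0.15,0.75],
    [0.02,0.14,0.7],
  ],
  twist=[
    [0,0,0],
    [0,0,0],
    [0,0,0],
    [0,0,0],
  ],
)

```text
t: 4.43
eef_pos: [566.6, -75.5, 28.9]
tool_rot: [[0.125, 0.992, -0.0], [0.992, -0.125, 0.0], [0.0, -0.0, -1.0]]
wrist_force: [-0.2, -0.4, 0.3]
finger_gap: 1.0
finger_force: 0.0
```

Emit:
drive_tool(
  travel=[
    [0,0,0.3],
    [0,0,0.3],
    [0,0,0.2],
    [0,0,0.13],
    [0,0,0],
  ],
  twist=[
    [0,0,0],
    [0,0,0],
    [0,0,0],
    [0,0,0],
    [0,0,0],
  ],
)

```text
t: 4.85
eef_pos: [566.4, -75.4, 2.2]
tool_rot: [[0.124, 0.992, 0.0], [0.992, -0.124, 0.0], [0.0, 0.0, -1.0]]
wrist_force: [0.1, 0.4, -0.3]
finger_gap: 0.998
finger_force: 0.0
```

Emit:
drive_tool(
  travel=[
    [0,0,0],
    [0,0,0],
    [0,0,0],
    [0,0,0],
    [0,0,0],
  ],
  twist=[
    [0,0,0],
    [0,0,0],
    [0,0,0],
    [0,0,0],
    [0,0,0],
  ],
  jaw=140,
  grip_force=20,
)

```text
t: 5.27
eef_pos: [566.7, -75.3, 2.6]
tool_rot: [[0.124, 0.992, 0.001], [0.992, -0.124, 0.0], [0.0, 0.001, -1.0]]
wrist_force: [0.1, 0.1, 0.0]
finger_gap: 0.661
finger_force: 0.0
```

Emit:
drive_tool(
  travel=[
    [0,0,0],
    [0,0,0],
    [0,0,0],
    [0,0,0],
    [0,0,0],
  ],
  twist=[
    [0,0,0],
    [0,0,0],
    [0,0,0],
    [0,0,0],
    [0,0,0],
  ],
)

```text
t: 5.68
eef_pos: [566.6, -75.3, 2.3]
tool_rot: [[0.124, 0.992, 0.0], [0.992, -0.124, 0.0], [0.0, 0.0, -1.0]]
wrist_force: [-0.3, 0.5, 2.0]
finger_gap: 0.601
finger_force: 20.0
```

Emit:
drive_tool(
  travel=[
    [0,0,0],
    [-0.04,0,-0.23],
    [-0.075,0,-0.22],
    [-0.105,0,-0.205],
    [-0.135,0,-0.185],
  ],
  twist=[
    [0,0,0],
    [0,0,0],
    [0,0,0],
    [0,0,0],
    [0,0,0],
  ],
  grip_force=35,
)

```text
t: 6.1
eef_pos: [565.1, -85.9, 27.8]
tool_rot: [[0.124, 0.992, 0.0], [0.992, -0.124, 0.0], [0.0, 0.0, -1.0]]
wrist_force: [3.5, 0.2, -8.3]
finger_gap: 0.601
finger_force: 35.0
```

Emit:
drive_tool(
  travel=[
    [-0.16,0,-0.165],
    [-0.185,0,-0.14],
    [-0.2,0,-0.11],
    [-0.215,0,-0.08],
    [-0.225,0,-0.045],
  ],
  twist=[
    [0,0,0],
    [0,0,0],
    [0,0,0],
    [0,0,0],
    [0,0,0],
  ],
)

```text
t: 6.52
eef_pos: [561.9, -114.1, 44.8]
tool_rot: [[0.124, 0.992, 0.001], [0.992, -0.124, 0.003], [0.003, 0.0, -1.0]]
wrist_force: [1.1, 5.8, 1.9]
finger_gap: 0.603
finger_force: 35.0
```

Run:
```python
from h import *
a=get_image("top");b=get_image("scene")
np.set_printoptions(precision=1,suppress=True);s=sensors.state();print(s["eef_pos"],s["wrist_force"],s["finger_gap"])
cv2.imwrite("pics/lift1.png",cv2.hconcat([cv2.resize(a["pixels"][130:250,290:430],(420,360)),cv2.resize(b["pixels"][100:240,110:250],(360,360))]))
```

```text
[ 561.7 -115.7   45. ] [-0.1  5.2  6.4] 0.5977176244676443
```

View pics/lift1.png

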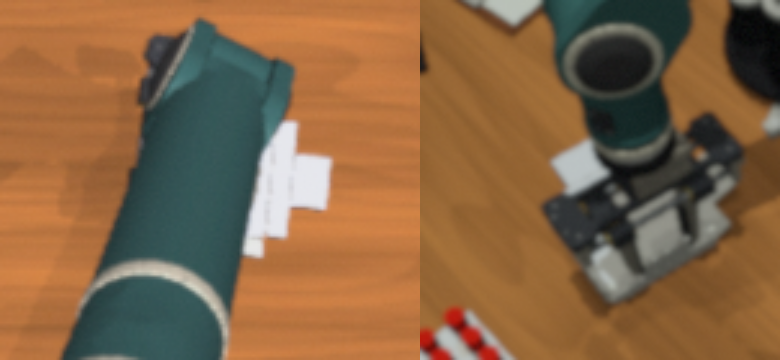

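The left panel stands between the fingers. I'll finish the last few degrees.

Emit:
drive_tool(
  travel=[
    [-0.12,0,0],
    [-0.1,0,0],
    [-0.05,0,0],
    [0,0,0],
  ],
  twist=[
    [0,0,0],
    [0,0,0],
    [0,0,0],
    [0,0,0],
  ],
)

```text
t: 6.95
eef_pos: [561.0, -122.4, 45.1]
tool_rot: [[0.124, 0.992, 0.001], [0.992, -0.124, 0.002], [0.002, 0.001, -1.0]]
wrist_force: [-0.5, 5.7, 10.0]
finger_gap: 0.598
finger_force: 35.0
```

Emit:
drive_tool(
  travel=[
    [-0.05,0,0],
    [0,0,0],
    [0,0,0],
  ],
  twist=[
    [0,0,0],
    [0,0,0],
    [0,0,0],
  ],
)

```text
t: 7.2
eef_pos: [560.9, -123.6, 45.1]
tool_rot: [[0.124, 0.992, 0.001], [0.992, -0.124, 0.002], [0.002, 0.001, -1.0]]
wrist_force: [-1.0, 5.4, 8.9]
finger_gap: 0.601
finger_force: 35.0
```

Emit:
drive_tool(
  travel=[
    [-0.05,0,0],
    [0,0,0],
    [0,0,0],
  ],
  twist=[
    [0,0,0],
    [0,0,0],
    [0,0,0],
  ],
)

```text
t: 7.45
eef_pos: [560.7, -125.3, 45.0]
tool_rot: [[0.124, 0.992, 0.001], [0.992, -0.124, 0.002], [0.002, 0.001, -1.0]]
wrist_force: [-0.7, 5.5, 9.0]
finger_gap: 0.6
finger_force: 35.0
```

Emit:
drive_tool(
  travel=[
    [0,0,0],
    [0,0,0],
    [0,0,0],
  ],
  twist=[
    [0,0,0],
    [0,0,0],
    [0,0,0],
  ],
  jaw=0,
)

```text
t: 7.7
eef_pos: [559.6, -127.5, 43.7]
tool_rot: [[0.125, 0.992, -0.0], [0.992, -0.125, -0.001], [-0.001, -0.0, -1.0]]
wrist_force: [1.2, -0.1, 0.2]
finger_gap: 0.794
finger_force: 0.0
```

Emit:
drive_tool(
  travel=[
    [0,0,0],
    [0,0,-0.4],
    [0,0,-0.8],
    [0,0,-1],
    [0,0,-1],
  ],
  twist=[
    [0,0,0],
    [0,0,0],
    [0,0,0],
    [0,0,0],
    [0,0,0],
  ],
)

```text
t: 8.12
eef_pos: [559.3, -126.8, 140.8]
tool_rot: [[0.125, 0.992, -0.002], [0.992, -0.125, -0.001], [-0.001, -0.002, -1.0]]
wrist_force: [1.0, 0.7, 0.2]
finger_gap: 0.998
finger_force: 0.0
```

Run:
```python
from plan import *
g=c-(67.5+45)*ey
plan([([*g,130],yw,7),([*g,40],yw,4)])
```

```text
T [[-0.83, 0.01, 0.05], [-0.83, 0.01, 0.05], [-0.83, 0.01, 0.05], [-0.83, 0.01, 0.05], [-0.83, 0.01, 0.06]]
W [[-0.0, 0.0, -0.01], [-0.0, 0.0, -0.01], [-0.0, 0.0, -0.02], [-0.0, 0.0, -0.01], [-0.01, 0.0, -0.02]]
T [[-0.83, 0.01, 0.05], [-0.83, 0.02, 0.06], [0.0, -0.0, 0.75], [0.0, -0.0, 0.75], [0.0, -0.0, 0.75]]
W [[-0.0, 0.0, -0.01], [-0.01, 0.01, -0.02], [0.0, -0.0, 0.0], [0.0, -0.0, 0.0], [0.0, -0.0, 0.0]]
T [[0.0, -0.0, 0.75]]
W [[0.0, -0.0, 0.0]]
end [ 540.5 -300.1   39.9]
```

Emit:
drive_tool(
  travel=[
    [-0.83,0,0.05],
    [-0.83,0,0.05],
    [-0.83,0,0.05],
    [-0.83,0,0.05],
    [-0.83,0,0.05],
  ],
  twist=[
    [0,0,0],
    [0,0,0],
    [0,0,0],
    [0,0,0],
    [0,0,0],
  ],
)

```text
t: 8.53
eef_pos: [544.3, -251.3, 133.0]
tool_rot: [[0.124, 0.992, 0.001], [0.992, -0.124, -0.0], [-0.0, 0.001, -1.0]]
wrist_force: [0.6, 0.5, 1.0]
finger_gap: 1.002
finger_force: 0.0
```

Emit:
drive_tool(
  travel=[
    [-0.83,0.02,0.05],
    [-0.8,0.05,0.05],
    [0,0,0.75],
    [0,0,0.75],
    [0,0,0.75],
  ],
  twist=[
    [0,0,0],
    [0,0,0],
    [0,0,0],
    [0,0,0],
    [0,0,0],
  ],
)

```text
t: 8.95
eef_pos: [540.6, -299.9, 61.9]
tool_rot: [[0.126, 0.992, 0.001], [0.992, -0.126, -0.001], [-0.001, 0.001, -1.0]]
wrist_force: [0.2, -0.4, -0.8]
finger_gap: 0.999
finger_force: 0.0
```

Emit:
drive_tool(
  travel=[
    [0,0,0.75],
    [0,0,0.6],
    [0,0,0.4],
    [0,0,0.17],
    [0,0,0],
  ],
  twist=[
    [0,0,0],
    [0,0,0],
    [0,0,0],
    [0,0,0],
    [0,0,0],
  ],
)

```text
t: 9.37
eef_pos: [540.1, -298.6, 3.4]
tool_rot: [[0.124, 0.992, -0.001], [0.992, -0.124, 0.0], [0.0, -0.001, -1.0]]
wrist_force: [0.1, -0.1, 0.3]
finger_gap: 0.998
finger_force: 0.0
```

Emit:
drive_tool(
  travel=[
    [0,0,0],
    [0,0,0],
    [0,0,0],
    [0,0,0],
    [0,0,0],
  ],
  twist=[
    [0,0,0],
    [0,0,0],
    [0,0,0],
    [0,0,0],
    [0,0,0],
  ],
  jaw=140,
  grip_force=20,
)

```text
t: 9.78
eef_pos: [541.0, -298.7, 4.7]
tool_rot: [[0.124, 0.992, 0.001], [0.992, -0.124, -0.0], [-0.0, 0.001, -1.0]]
wrist_force: [0.5, 0.1, -0.2]
finger_gap: 0.663
finger_force: 0.0
```

Emit:
drive_tool(
  travel=[
    [0,0,0],
    [0,0,0],
    [0,0,0],
    [0,0,0],
    [0,0,0],
  ],
  twist=[
    [0,0,0],
    [0,0,0],
    [0,0,0],
    [0,0,0],
    [0,0,0],
  ],
)

```text
t: 10.2
eef_pos: [540.3, -298.8, 4.0]
tool_rot: [[0.125, 0.992, -0.0], [0.992, -0.125, 0.0], [-0.0, -0.0, -1.0]]
wrist_force: [-1.1, -0.3, 1.7]
finger_gap: 0.602
finger_force: 20.0
```

Emit:
drive_tool(
  travel=[
    [0,0,0],
    [0.07,0,-0.2],
    [0.1,0,-0.2],
    [0.13,0,-0.185],
    [0.16,0,-0.16],
  ],
  twist=[
    [0,0,0],
    [0,0,0],
    [0,0,0],
    [0,0,0],
    [0,0,0],
  ],
  grip_force=35,
)

```text
t: 10.62
eef_pos: [541.8, -285.3, 26.5]
tool_rot: [[0.125, 0.992, -0.001], [0.992, -0.125, -0.001], [-0.001, -0.001, -1.0]]
wrist_force: [-0.1, -4.8, -7.9]
finger_gap: 0.599
finger_force: 35.0
```

Emit:
drive_tool(
  travel=[
    [0.18,0,-0.135],
    [0.2,0,-0.11],
    [0.21,0,-0.075],
    [0.22,0,-0.045],
    [0.12,0,0],
  ],
  twist=[
    [0,0,0],
    [0,0,0],
    [0,0,0],
    [0,0,0],
    [0,0,0],
  ],
)

```text
t: 11.03
eef_pos: [545.1, -259.4, 39.2]
tool_rot: [[0.125, 0.992, 0.0], [0.992, -0.125, -0.003], [-0.003, 0.001, -1.0]]
wrist_force: [-5.4, -7.5, 6.7]
finger_gap: 0.6
finger_force: 35.0
```

Emit:
drive_tool(
  travel=[
    [0.1,0,0],
    [0.06,0,0],
    [0.06,0,0],
    [0,0,0],
    [0,0,0],
  ],
  twist=[
    [0,0,0],
    [0,0,0],
    [0,0,0],
    [0,0,0],
    [0,0,0],
  ],
)

```text
t: 11.45
eef_pos: [545.9, -253.4, 39.6]
tool_rot: [[0.126, 0.992, 0.001], [0.992, -0.126, -0.003], [-0.003, 0.001, -1.0]]
wrist_force: [-6.4, -6.3, 6.7]
finger_gap: 0.6
finger_force: 35.0
```

Emit:
drive_tool(
  travel=[
    [0.05,0,0],
    [0,0,0],
    [0,0,0],
  ],
  twist=[
    [0,0,0],
    [0,0,0],
    [0,0,0],
  ],
)

```text
t: 11.7
eef_pos: [546.0, -252.2, 39.6]
tool_rot: [[0.126, 0.992, 0.001], [0.992, -0.126, -0.003], [-0.003, 0.001, -1.0]]
wrist_force: [-6.6, -7.6, 7.5]
finger_gap: 0.601
finger_force: 35.0
```

Emit:
drive_tool(
  travel=[
    [0,0,0],
    [0,0,0],
    [0,0,0],
    [0,0,0],
  ],
  twist=[
    [0,0,0],
    [0,0,0],
    [0,0,0],
    [0,0,0],
  ],
  jaw=0,
)

```text
t: 12.03
eef_pos: [547.6, -247.8, 37.7]
tool_rot: [[0.123, 0.992, 0.001], [0.992, -0.123, 0.001], [0.001, 0.001, -1.0]]
wrist_force: [-0.8, 0.4, 0.6]
finger_gap: 0.873
finger_force: 0.0
```

Emit:
drive_tool(
  travel=[
    [0,0,-0.3],
    [0,0,-0.8],
    [0,0,-1],
    [0,0,-1],
    [0,0,-0.5],
  ],
  twist=[
    [0,0,0],
    [0,0,0],
    [0,0,0],
    [0,0,0],
    [0,0,0],
  ],
)

```text
t: 12.45
eef_pos: [548.4, -249.8, 149.4]
tool_rot: [[0.125, 0.992, 0.005], [0.992, -0.125, -0.001], [-0.001, 0.005, -1.0]]
wrist_force: [0.6, -0.8, 0.3]
finger_gap: 0.998
finger_force: 0.0
```

Run:
```python
from plan import *
g=c-(67.5+43)*ex
plan([([*g,150],yw+90,18),([*g,40],yw+90,4)])
```

```text
!!big [ 0.11 -0.21 -0.  ] [ 0.    0.   -1.01]
!!big [ 0.15 -0.19 -0.  ] [ 0.    0.   -1.01]
!!big [ 0.18 -0.16 -0.  ] [ 0.    0.   -1.01]
!!big [ 0.2  -0.12 -0.  ] [ 0.    0.   -1.01]
!!big [ 0.22 -0.09 -0.  ] [ 0.    0.01 -1.01]
!!big [ 0.23 -0.05 -0.  ] [ 0.    0.01 -1.01]
!!big [ 0.24 -0.   -0.  ] [ 0.    0.   -1.01]
!!big [ 0.23  0.04 -0.  ] [ 0.    0.   -1.01]
!!big [ 0.23  0.07 -0.01] [ 0.    0.   -1.01]
T [[0.11, -0.21, -0.0], [0.13, -0.2, -0.0], [0.15, -0.19, -0.0], [0.16, -0.17, -0.0], [0.18, -0.16, -0.0]]
W [[0.0, 0.0, -1.01], [0.0, 0.0, -1.0], [0.0, 0.0, -1.01], [0.0, 0.0, -1.0], [0.0, 0.0, -1.01]]
T [[0.19, -0.14, -0.0], [0.2, -0.12, -0.0], [0.21, -0.11, -0.0], [0.22, -0.09, -0.0], [0.23, -0.07, -0.0]]
W [[0.0, 0.0, -1.0], [0.0, 0.0, -1.01], [0.0, 0.0, -1.0], [0.0, 0.01, -1.01], [0.0, 0.0, -1.0]]
T [[0.23, -0.05, -0.0], [0.24, -0.02, -0.01], [0.24, -0.0, -0.0], [0.24, 0.01, -0.01], [0.23, 0.04, -0.0]]
W [[0.0, 0.01, -1.01], [0.0, 0.01, -1.0], [0.0, 0.0, -1.01], [0.0, 0.01, -1.0], [0.0, 0.0, -1.01]]
T [[0.23, 0.06, -0.0], [0.23, 0.07, -0.01], [0.21, 0.1, -0.0], [0.0, -0.0, 0.92], [0.0, -0.0, 0.91]]
W [[0.01, 0.01, -1.0], [0.0, 0.0, -1.01], [0.01, 0.01, -1.0], [-0.0, -0.0, -0.0], [-0.0, -0.0, -0.0]]
T [[0.0, -0.0, 0.92], [0.0, -0.0, 0.91]]
W [[-0.0, -0.0, -0.0], [-0.0, -0.0, -0.0]]
end [ 443.9 -175.4   40.1]
```

Emit:
drive_tool(
  travel=[
    [0.11,-0.21,0],
    [0.13,-0.2,0],
    [0.15,-0.19,0],
    [0.16,-0.17,0],
    [0.18,-0.16,0],
  ],
  twist=[
    [0,0,-1],
    [0,0,-1],
    [0,0,-1],
    [0,0,-1],
    [0,0,-1],
  ],
)

```text
t: 12.87
eef_pos: [517.5, -228.0, 146.0]
tool_rot: [[-0.311, 0.95, 0.001], [0.95, 0.311, 0.0], [-0.0, 0.001, -1.0]]
wrist_force: [0.1, 0.5, -1.1]
finger_gap: 1.0
finger_force: 0.0
```

Emit:
drive_tool(
  travel=[
    [0.19,-0.14,0],
    [0.2,-0.12,0],
    [0.21,-0.11,0],
    [0.22,-0.09,0],
    [0.23,-0.07,0],
  ],
  twist=[
    [0,0,-1],
    [0,0,-1],
    [0,0,-1],
    [0,0,-1],
    [0,0,-1],
  ],
)

```text
t: 13.28
eef_pos: [488.5, -207.6, 146.0]
tool_rot: [[-0.683, 0.73, 0.001], [0.73, 0.683, 0.0], [-0.0, 0.0, -1.0]]
wrist_force: [0.3, -0.0, 0.5]
finger_gap: 0.998
finger_force: 0.0
```

Emit:
drive_tool(
  travel=[
    [0.23,-0.05,0],
    [0.24,-0.02,0],
    [0.24,0,0],
    [0.24,0.01,0],
    [0.23,0.04,0],
  ],
  twist=[
    [0,0,-1],
    [0,0,-1],
    [0,0,-1],
    [0,0,-1],
    [0,0,-1],
  ],
)

```text
t: 13.7
eef_pos: [459.6, -186.6, 146.0]
tool_rot: [[-0.928, 0.373, 0.001], [0.373, 0.928, -0.0], [-0.001, 0.0, -1.0]]
wrist_force: [0.4, -0.6, -0.1]
finger_gap: 1.001
finger_force: 0.0
```

Emit:
drive_tool(
  travel=[
    [0.23,0.06,0],
    [0.23,0.07,0],
    [0.21,0.1,0],
    [0,0,0],
  ],
  twist=[
    [0,0,-1],
    [0,0,-1],
    [0,0,-1],
    [0,0,0],
  ],
)

```text
t: 14.03
eef_pos: [441.8, -173.5, 145.8]
tool_rot: [[-0.993, 0.122, -0.0], [0.122, 0.993, 0.001], [0.0, 0.001, -1.0]]
wrist_force: [0.4, 0.3, -0.6]
finger_gap: 0.999
finger_force: 0.0
```

Run:
```python
from plan import *
np.set_printoptions(precision=1,suppress=True)
g=c-(67.5+43)*ex
plan([([*g,40],yw+90,4),([*g,5],yw+90,2)])
print(sensors.state()["joints"])
for n in("top","scene"):
    im=get_image(n);C=cloud(im);px=im["pixels"].astype(int)
    w=(np.ptp(px,axis=2)<40)&(px.min(2)>90)
    x=(C[...,:2]-c)@ex;y=(C[...,:2]-c)@ey;z=C[...,2]
    for nm,s in(("left",1),("right",-1)):
        m=w&(abs(x)<26)&(abs(y*s-65)<22)&(z>25)&(z<66); print(n,nm,m.sum(),end=" ")
        if m.sum()>10:
            print("y by z:",[(zz,round(float(np.median(y[m&(abs(z-zz)<5)])),1),int((m&(abs(z-zz)<5)).sum())) for zz in(30,40,50,60)],"zmax",z[m].max())
```

```text
T [[-0.02, -0.01, 0.88], [-0.02, -0.02, 0.88], [-0.02, -0.01, 0.88], [-0.01, -0.02, 0.89], [-0.0, 0.0, 0.58]]
W [[0.0, -0.0, -0.01], [0.0, -0.0, -0.02], [0.0, -0.0, -0.01], [0.01, -0.0, -0.02], [-0.0, -0.0, 0.0]]
T [[-0.0, 0.0, 0.58]]
W [[-0.0, -0.0, 0.0]]
end [ 443.6 -175.5    5.1]
[  7.6  15.2  11.4 120.   -4.2  45.2 104.5]
top left 40 y by z: [(30, 73.2, 2), (40, 73.9, 3), (50, 74.1, 3), (60, 72.7, 32)] zmax 64.47924703521699
top right 46 y by z: [(30, -65.7, 13), (40, -66.9, 9), (50, -68.1, 7), (60, -69.9, 17)] zmax 64.72345822068883
scene left 113 y by z: [(30, 71.6, 27), (40, 71.7, 10), (50, 71.3, 19), (60, 72.1, 55)] zmax 65.48540437564952
scene right 200 y by z: [(30, -68.0, 44), (40, -69.1, 47), (50, -70.1, 50), (60, -72.1, 58)] zmax 65.67070979322875
```

Emit:
drive_tool(
  travel=[
    [-0.02,-0.02,0.9],
    [-0.02,-0.02,0.9],
    [-0.02,-0.02,0.9],
    [-0.02,0,0.8],
    [0,0,0.6],
  ],
  twist=[
    [0,0,0],
    [0,0,0],
    [0,0,0],
    [0,0,0],
    [0,0,0],
  ],
)

```text
t: 14.55
eef_pos: [444.7, -176.6, 20.6]
tool_rot: [[-0.992, 0.127, -0.001], [0.127, 0.992, -0.0], [0.001, -0.0, -1.0]]
wrist_force: [-0.2, -0.4, -0.0]
finger_gap: 1.0
finger_force: 0.0
```

Emit:
drive_tool(
  travel=[
    [0,0,0.3],
    [0,0,0.2],
    [0,0,0],
    [0,0,0],
    [0,0,0],
  ],
  twist=[
    [0,0,0],
    [0,0,0],
    [0,0,0],
    [0,0,0],
    [0,0,0],
  ],
)

```text
t: 14.97
eef_pos: [445.6, -176.8, 8.3]
tool_rot: [[-0.992, 0.125, 0.002], [0.125, 0.992, -0.001], [-0.002, -0.0, -1.0]]
wrist_force: [0.0, 0.3, -0.2]
finger_gap: 1.001
finger_force: 0.0
```

Emit:
drive_tool(
  travel=[
    [0,0,0],
    [0,0,0],
    [0,0,0],
    [0,0,0],
    [0,0,0],
  ],
  twist=[
    [0,0,0],
    [0,0,0],
    [0,0,0],
    [0,0,0],
    [0,0,0],
  ],
  jaw=140,
  grip_force=20,
)

```text
t: 15.38
eef_pos: [444.9, -176.5, 7.5]
tool_rot: [[-0.992, 0.124, 0.0], [0.124, 0.992, -0.0], [-0.0, 0.0, -1.0]]
wrist_force: [-0.8, 0.6, 0.7]
finger_gap: 0.656
finger_force: 0.0
```

Emit:
drive_tool(
  travel=[
    [0,0,0],
    [0,0,0],
    [0,0,0],
    [0,0,0],
    [0,0,0],
  ],
  twist=[
    [0,0,0],
    [0,0,0],
    [0,0,0],
    [0,0,0],
    [0,0,0],
  ],
)

```text
t: 15.8
eef_pos: [444.7, -174.8, 7.2]
tool_rot: [[-0.992, 0.124, -0.001], [0.124, 0.992, 0.002], [0.001, 0.002, -1.0]]
wrist_force: [0.0, 6.8, 1.6]
finger_gap: 0.601
finger_force: 19.9
```

Emit:
drive_tool(
  travel=[
    [-0.04,0.05,-0.1],
    [-0.1,0,-0.2],
    [-0.13,0,-0.18],
    [-0.155,0,-0.16],
    [-0.18,0,-0.135],
  ],
  twist=[
    [0,0,0],
    [0,0,0],
    [0,0,0],
    [0,0,0],
    [0,0,0],
  ],
  grip_force=35,
)

```text
t: 16.22
eef_pos: [460.4, -176.4, 30.2]
tool_rot: [[-0.992, 0.124, -0.006], [0.124, 0.992, 0.002], [0.006, 0.001, -1.0]]
wrist_force: [-4.8, 2.4, -7.1]
finger_gap: 0.605
finger_force: 35.0
```

Emit:
drive_tool(
  travel=[
    [-0.195,0,-0.105],
    [-0.21,0,-0.075],
    [-0.22,0,-0.045],
    [-0.22,0,-0.01],
    [0,0,0],
  ],
  twist=[
    [0,0,0],
    [0,0,0],
    [0,0,0],
    [0,0,0],
    [0,0,0],
  ],
)

```text
t: 16.63
eef_pos: [487.2, -179.6, 38.3]
tool_rot: [[-0.992, 0.124, -0.004], [0.124, 0.992, 0.002], [0.004, 0.001, -1.0]]
wrist_force: [-5.7, 3.8, 4.0]
finger_gap: 0.601
finger_force: 35.0
```

Emit:
drive_tool(
  travel=[
    [-0.1,0,0],
    [-0.05,0,0],
    [0,0,0],
    [0,0,0],
  ],
  twist=[
    [0,0,0],
    [0,0,0],
    [0,0,0],
    [0,0,0],
  ],
)

```text
t: 16.97
eef_pos: [490.8, -180.1, 38.2]
tool_rot: [[-0.992, 0.125, -0.004], [0.125, 0.992, 0.002], [0.005, 0.002, -1.0]]
wrist_force: [-6.1, 4.3, 4.5]
finger_gap: 0.597
finger_force: 35.0
```

Emit:
drive_tool(
  travel=[
    [-0.07,0,0],
    [0,0,0],
    [0,0,0],
  ],
  twist=[
    [0,0,0],
    [0,0,0],
    [0,0,0],
  ],
)

```text
t: 17.22
eef_pos: [492.7, -180.3, 38.2]
tool_rot: [[-0.992, 0.125, -0.005], [0.125, 0.992, 0.002], [0.005, 0.002, -1.0]]
wrist_force: [-6.7, 4.9, 3.6]
finger_gap: 0.595
finger_force: 35.0
```

Emit:
drive_tool(
  travel=[
    [0,0,0],
    [0,0,0],
    [0,0,0],
    [0,0,0],
  ],
  twist=[
    [0,0,0],
    [0,0,0],
    [0,0,0],
    [0,0,0],
  ],
  jaw=0,
)

```text
t: 17.55
eef_pos: [495.9, -182.0, 38.4]
tool_rot: [[-0.992, 0.125, 0.003], [0.125, 0.992, -0.001], [-0.003, -0.001, -1.0]]
wrist_force: [0.2, 0.4, 0.2]
finger_gap: 0.865
finger_force: 0.0
```

Emit:
drive_tool(
  travel=[
    [0,0,-0.5],
    [0,0,-1],
    [0,0,-1],
    [0.4,0,-1],
    [1,0,-1],
  ],
  twist=[
    [0,0,0],
    [0,0,0],
    [0,0,0],
    [0,0,0],
    [0,0,0],
  ],
)

```text
t: 17.97
eef_pos: [456.5, -176.7, 174.1]
tool_rot: [[-0.992, 0.123, 0.004], [0.123, 0.992, -0.002], [-0.004, -0.001, -1.0]]
wrist_force: [1.4, -0.4, 0.9]
finger_gap: 1.003
finger_force: 0.0
```

Emit:
drive_tool(
  travel=[
    [0.5,0.8,-0.5],
    [0.3,1,0],
    [0.2,1,0],
    [0,1,0],
    [0,1,0],
  ],
  twist=[
    [0,0,0],
    [0,0,0],
    [0,0,0],
    [0,0,0],
    [0,0,0],
  ],
  jaw=255,
)

```text
t: 18.38
eef_pos: [442.0, -28.4, 188.0]
tool_rot: [[-0.992, 0.125, 0.003], [0.125, 0.992, 0.0], [-0.003, 0.0, -1.0]]
wrist_force: [0.2, -0.3, 0.1]
finger_gap: 0.659
finger_force: 0.0
```

```bash
cat > chk.py <<'E'
from plan import *
np.set_printoptions(precision=1,suppress=True)
def chk(save=None):
    pics=[]
    for n in("top","scene"):
        im=get_image(n);C=cloud(im);px=im["pixels"].astype(int)
        w=(np.ptp(px,axis=2)<40)&(px.min(2)>90)
        d=C[...,:2]-c; X=d@ex;Y=d@ey;z=C[...,2]
        for nm,q,o in(("left",Y,X),("right",-Y,X),("front",-X,Y),("back",X,Y)):
            print(n,nm,end=" ")
            for s in ("tab","strip"):
                m=w&((abs(o)<26) if s=="tab" else (abs(o)<60))&(abs(q-65)<18)&(z>(24 if s=="tab" else 8))&(z<(58 if s=="tab" else 22))
                if m.sum()>12:
                    for a in (0,1):
                        pass
                    k=np.polyfit(z[m],q[m],1); print(s,m.sum(),"slope %.3f q(40) %.1f sd %.1f"%(k[0],np.polyval(k,40),np.std(q[m]-np.polyval(k,z[m]))),end=" | ")
            t=w&(abs(o)<26)&(abs(q-65)<20)&(z>58)&(z<70); print("top q",q[t].mean() if t.any() else None,t.sum(), z[t].max() if t.any() else 0)
        v,u=np.where(w&(np.hypot(X,Y)<100)&(z<70)); 
        if len(u): pics.append(cv2.resize(im["pixels"][max(v.min()-8,0):v.max()+8,max(u.min()-8,0):u.max()+8],(390,390),interpolation=3))
    if save: cv2.imwrite(save,cv2.hconcat(pics))
E
python3 -c "
from chk import *
chk('pics/chk1.png');print(sensors.state()['eef_pos'])"
```

```text
top left strip 19 slope 1.620 q(40) 103.1 sd 4.8 | top q 72.51333003798268 23 67.28349863503217
top right tab 68 slope 0.151 q(40) 67.4 sd 1.5 | strip 104 slope 0.790 q(40) 82.5 sd 4.4 | top q 71.21556168680718 32 65.44337385246718
top front strip 15 slope 1.318 q(40) 95.9 sd 4.6 | top q 71.64030874866543 11 66.88242875433252
top back tab 30 slope 0.046 q(40) 64.2 sd 1.3 | strip 55 slope 0.701 q(40) 79.9 sd 4.8 | top q 65.81134997127877 29 66.21200969423649
scene left tab 77 slope 0.034 q(40) 71.8 sd 1.1 | strip 64 slope 0.750 q(40) 85.6 sd 4.0 | top q 71.31997731008829 43 65.25058820965285
scene right tab 161 slope 0.121 q(40) 69.5 sd 1.7 | strip 168 slope 0.551 q(40) 79.3 sd 3.6 | top q 72.67454532952745 42 65.1656579861152
scene front tab 45 slope 0.037 q(40) 69.1 sd 0.6 | strip 86 slope 0.728 q(40) 84.2 sd 5.2 | top q 71.99383286298507 33 65.7845228884504
scene back tab 30 slope -0.009 q(40) 67.6 sd 1.0 | strip 27 slope 1.063 q(40) 90.8 sd 6.1 | top q 66.04493855194069 35 65.39758403650455
[442.7 -25.2 187.7]
```

View pics/chk1.png

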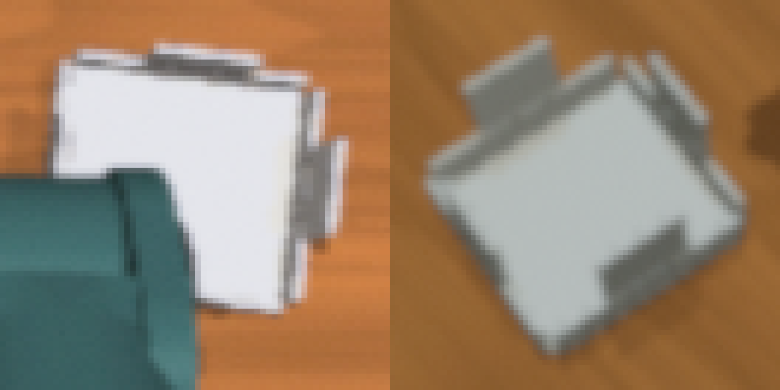

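Left is about vertical. Right leans outward (~0.13 rad) and front a little. I'll press each to its stop from outside with closed fingers.

Emit:
drive_tool(
  travel=[
    [0,-1,0.5],
    [0,-1,0.7],
    [0,-1,0.7],
    [0,-1,0.7],
    [0,-1,0.7],
  ],
  twist=[
    [0,0,0],
    [0,0,0],
    [0,0,0],
    [0,0,0],
    [0,0,0],
  ],
)

```text
t: 18.9
eef_pos: [423.0, -180.8, 87.6]
tool_rot: [[-0.992, 0.125, 0.002], [0.125, 0.992, -0.001], [-0.002, -0.001, -1.0]]
wrist_force: [1.1, -0.1, 0.3]
finger_gap: 0.21
finger_force: 0.0
```

Emit:
drive_tool(
  travel=[
    [0,-0.02,0.7],
    [0,0,0.7],
    [-0.1,0,0],
    [-0.1,0,0],
    [0,0,0],
  ],
  twist=[
    [0,0,0],
    [0,0,0],
    [0,0,0],
    [0,0,0],
    [0,0,0],
  ],
)

```text
t: 19.32
eef_pos: [430.4, -180.3, 47.0]
tool_rot: [[-0.992, 0.124, 0.002], [0.124, 0.992, -0.001], [-0.002, -0.001, -1.0]]
wrist_force: [-0.3, 0.4, 0.4]
finger_gap: 0.004
finger_force: 0.0
```

Emit:
drive_tool(
  travel=[
    [-0.2,0,0],
    [-0.2,0,0],
    [-0.1,0,0],
    [0,0,0],
  ],
  twist=[
    [0,0,0],
    [0,0,0],
    [0,0,0],
    [0,0,0],
  ],
)

```text
t: 19.65
eef_pos: [445.5, -181.5, 46.8]
tool_rot: [[-0.992, 0.123, 0.002], [0.123, 0.992, -0.001], [-0.002, -0.0, -1.0]]
wrist_force: [-0.6, -0.5, 0.2]
finger_gap: 0.006
finger_force: 0.0
```

Emit:
drive_tool(
  travel=[
    [-0.25,0.05,0],
    [-0.25,0.05,0],
    [-0.15,0,0],
    [0,0,0],
  ],
  twist=[
    [0,0,0],
    [0,0,0],
    [0,0,0],
    [0,0,0],
  ],
)

```text
t: 19.98
eef_pos: [465.0, -180.9, 46.2]
tool_rot: [[-0.992, 0.123, 0.001], [0.123, 0.992, -0.0], [-0.001, -0.0, -1.0]]
wrist_force: [0.1, -0.1, -0.0]
finger_gap: 0.001
finger_force: 0.0
```

Emit:
drive_tool(
  travel=[
    [-0.1,0,0],
    [-0.1,0,0],
    [0,0,0],
  ],
  twist=[
    [0,0,0],
    [0,0,0],
    [0,0,0],
  ],
)

```text
t: 20.23
eef_pos: [469.9, -181.8, 46.0]
tool_rot: [[-0.992, 0.124, 0.0], [0.124, 0.992, -0.0], [-0.0, -0.0, -1.0]]
wrist_force: [0.4, -0.1, 0.5]
finger_gap: 0.006
finger_force: 0.0
```

Emit:
drive_tool(
  travel=[
    [-0.1,0,0],
    [0,0,0],
    [0,0,0],
  ],
  twist=[
    [0,0,0],
    [0,0,0],
    [0,0,0],
  ],
)

```text
t: 20.48
eef_pos: [472.4, -182.1, 46.0]
tool_rot: [[-0.992, 0.125, 0.0], [0.125, 0.992, -0.0], [-0.0, -0.0, -1.0]]
wrist_force: [0.6, -0.0, -0.3]
finger_gap: 0.003
finger_force: 0.0
```

Emit:
drive_tool(
  travel=[
    [-0.1,0,0],
    [0,0,0],
    [0,0,0],
  ],
  twist=[
    [0,0,0],
    [0,0,0],
    [0,0,0],
  ],
)

```text
t: 20.73
eef_pos: [475.4, -182.5, 46.0]
tool_rot: [[-0.992, 0.124, -0.0], [0.124, 0.992, 0.0], [0.0, -0.0, -1.0]]
wrist_force: [-1.4, -0.5, 0.0]
finger_gap: 0.002
finger_force: 0.2
```

Contact near local x −78. I'll keep going in small steps until the stop shows.

Emit:
drive_tool(
  travel=[
    [-0.06,0,0],
    [0,0,0],
    [0,0,0],
  ],
  twist=[
    [0,0,0],
    [0,0,0],
    [0,0,0],
  ],
)

```text
t: 20.98
eef_pos: [475.7, -182.5, 45.9]
tool_rot: [[-0.992, 0.125, -0.003], [0.125, 0.992, 0.001], [0.003, 0.0, -1.0]]
wrist_force: [-5.3, -0.3, 4.7]
finger_gap: 0.005
finger_force: 2.7
```

Emit:
drive_tool(
  travel=[
    [-0.06,0,0],
    [0,0,0],
    [0,0,0],
  ],
  twist=[
    [0,0,0],
    [0,0,0],
    [0,0,0],
  ],
)

```text
t: 21.23
eef_pos: [476.0, -182.5, 45.7]
tool_rot: [[-0.992, 0.125, -0.006], [0.125, 0.992, 0.002], [0.006, 0.001, -1.0]]
wrist_force: [-8.1, 1.2, 7.2]
finger_gap: 0.006
finger_force: 4.5
```

Emit:
drive_tool(
  travel=[
    [-0.06,0,0],
    [0,0,0],
    [0,0,0],
  ],
  twist=[
    [0,0,0],
    [0,0,0],
    [0,0,0],
  ],
)

```text
t: 21.48
eef_pos: [476.2, -182.5, 45.5]
tool_rot: [[-0.992, 0.125, -0.009], [0.125, 0.992, 0.003], [0.009, 0.001, -1.0]]
wrist_force: [-11.6, 1.7, 11.7]
finger_gap: 0.003
finger_force: 6.2
```

Emit:
drive_tool(
  travel=[
    [-0.05,0,0],
    [0,0,0],
    [0,0,0],
  ],
  twist=[
    [0,0,0],
    [0,0,0],
    [0,0,0],
  ],
)

```text
t: 21.73
eef_pos: [476.3, -182.5, 45.3]
tool_rot: [[-0.992, 0.125, -0.011], [0.125, 0.992, 0.003], [0.012, 0.002, -1.0]]
wrist_force: [-14.7, 1.8, 12.0]
finger_gap: 0.004
finger_force: 7.7
```

Emit:
drive_tool(
  travel=[
    [0.6,0,-0.3],
    [0.1,0,-1],
    [0,-0.3,-1],
    [-0.6,-0.8,0],
    [-0.6,-0.8,0],
  ],
  twist=[
    [0,0,0],
    [0,0,0],
    [0,0,0],
    [0,0,0],
    [0,0,0],
  ],
)

```text
t: 22.15
eef_pos: [492.6, -242.1, 117.8]
tool_rot: [[-0.992, 0.122, 0.007], [0.122, 0.993, -0.001], [-0.007, -0.001, -1.0]]
wrist_force: [-0.1, -0.1, -0.8]
finger_gap: 0.002
finger_force: 0.0
```

Emit:
drive_tool(
  travel=[
    [-0.7,-0.8,0],
    [-0.7,-0.8,0],
    [-0.7,-0.7,0],
    [0,0,0.8],
    [0,0,0.8],
  ],
  twist=[
    [0,0,0],
    [0,0,0],
    [0,0,0],
    [0,0,0],
    [0,0,0],
  ],
)

```text
t: 22.57
eef_pos: [546.6, -320.9, 67.8]
tool_rot: [[-0.992, 0.126, 0.006], [0.126, 0.992, -0.004], [-0.006, -0.003, -1.0]]
wrist_force: [-0.3, 1.5, -0.2]
finger_gap: 0.003
finger_force: 0.0
```

Emit:
drive_tool(
  travel=[
    [0,0,0.6],
    [0,0,0],
    [0,0,0],
  ],
  twist=[
    [0,0,0],
    [0,0,0],
    [0,0,0],
  ],
)

```text
t: 22.82
eef_pos: [543.9, -317.8, 48.4]
tool_rot: [[-0.992, 0.124, -0.001], [0.124, 0.992, 0.0], [0.001, 0.0, -1.0]]
wrist_force: [-1.0, 0.5, 0.7]
finger_gap: 0.007
finger_force: 0.0
```

```bash
python3 -c "
from plan import *
p=sensors.state()['eef_pos'];d=p[:2]-c;print(p,d@ex,d@ey)"
```

```text
[ 543.88703821 -317.83482079   48.39658882] 5.565611514386345 -129.77173343513746
```

Emit:
drive_tool(
  travel=[
    [0,0.4,0],
    [0,0.3,0],
    [0,0.2,0],
    [0,0.1,0],
    [0,0,0],
  ],
  twist=[
    [0,0,0],
    [0,0,0],
    [0,0,0],
    [0,0,0],
    [0,0,0],
  ],
)

```text
t: 23.23
eef_pos: [548.6, -286.6, 49.9]
tool_rot: [[-0.993, 0.122, 0.001], [0.122, 0.993, 0.0], [-0.001, 0.0, -1.0]]
wrist_force: [-0.9, 0.0, -0.6]
finger_gap: 0.007
finger_force: 0.0
```

Emit:
drive_tool(
  travel=[
    [0,0.1,0],
    [0,0.1,0],
    [0,0,0],
  ],
  twist=[
    [0,0,0],
    [0,0,0],
    [0,0,0],
  ],
)

```text
t: 23.48
eef_pos: [548.6, -281.7, 49.1]
tool_rot: [[-0.992, 0.124, 0.0], [0.124, 0.992, 0.0], [-0.0, 0.0, -1.0]]
wrist_force: [0.1, 0.1, 0.1]
finger_gap: 0.008
finger_force: 0.0
```

Emit:
drive_tool(
  travel=[
    [0,0.1,0],
    [0,0,0],
    [0,0,0],
  ],
  twist=[
    [0,0,0],
    [0,0,0],
    [0,0,0],
  ],
)

```text
t: 23.73
eef_pos: [548.8, -279.3, 49.0]
tool_rot: [[-0.992, 0.124, -0.0], [0.124, 0.992, 0.0], [0.0, 0.0, -1.0]]
wrist_force: [-0.1, -0.3, 0.2]
finger_gap: 0.006
finger_force: 0.0
```

Emit:
drive_tool(
  travel=[
    [0,0.1,0],
    [0,0,0],
    [0,0,0],
  ],
  twist=[
    [0,0,0],
    [0,0,0],
    [0,0,0],
  ],
)

```text
t: 23.98
eef_pos: [549.2, -276.2, 49.0]
tool_rot: [[-0.992, 0.124, -0.0], [0.124, 0.992, 0.0], [0.0, 0.0, -1.0]]
wrist_force: [0.6, -0.4, 0.1]
finger_gap: 0.007
finger_force: 0.0
```

Emit:
drive_tool(
  travel=[
    [0,0.1,0],
    [0,0,0],
    [0,0,0],
  ],
  twist=[
    [0,0,0],
    [0,0,0],
    [0,0,0],
  ],
)

```text
t: 24.23
eef_pos: [549.6, -273.1, 49.0]
tool_rot: [[-0.992, 0.124, 0.0], [0.124, 0.992, 0.0], [0.0, 0.0, -1.0]]
wrist_force: [-0.6, 0.1, -0.0]
finger_gap: 0.004
finger_force: 0.0
```

Emit:
drive_tool(
  travel=[
    [0,0.1,0],
    [0,0,0],
    [0,0,0],
  ],
  twist=[
    [0,0,0],
    [0,0,0],
    [0,0,0],
  ],
)

```text
t: 24.48
eef_pos: [550.0, -270.0, 49.0]
tool_rot: [[-0.992, 0.124, -0.0], [0.124, 0.992, 0.0], [0.0, 0.0, -1.0]]
wrist_force: [-0.0, 0.4, 0.7]
finger_gap: 0.005
finger_force: 0.0
```

Emit:
drive_tool(
  travel=[
    [0,0.08,0],
    [0,0,0],
    [0,0,0],
  ],
  twist=[
    [0,0,0],
    [0,0,0],
    [0,0,0],
  ],
)

```text
t: 24.73
eef_pos: [550.1, -268.2, 49.0]
tool_rot: [[-0.992, 0.125, 0.0], [0.125, 0.992, -0.0], [-0.0, -0.0, -1.0]]
wrist_force: [-0.9, -1.1, -0.5]
finger_gap: 0.001
finger_force: 0.6
```

Emit:
drive_tool(
  travel=[
    [0,0.07,0],
    [0,0,0],
    [0,0,0],
  ],
  twist=[
    [0,0,0],
    [0,0,0],
    [0,0,0],
  ],
)

```text
t: 24.98
eef_pos: [550.1, -267.9, 49.1]
tool_rot: [[-0.992, 0.126, 0.0], [0.126, 0.992, -0.003], [-0.001, -0.002, -1.0]]
wrist_force: [-1.4, -5.4, -1.7]
finger_gap: 0.003
finger_force: 2.4
```

Emit:
drive_tool(
  travel=[
    [0,0.07,0],
    [0,0,0],
    [0,0,0],
  ],
  twist=[
    [0,0,0],
    [0,0,0],
    [0,0,0],
  ],
)

```text
t: 25.23
eef_pos: [550.1, -267.7, 49.2]
tool_rot: [[-0.992, 0.127, 0.001], [0.127, 0.992, -0.005], [-0.001, -0.005, -1.0]]
wrist_force: [0.8, -8.2, -2.2]
finger_gap: 0.005
finger_force: 4.1
```

Emit:
drive_tool(
  travel=[
    [0,0.07,0],
    [0,0,0],
    [0,0,0],
  ],
  twist=[
    [0,0,0],
    [0,0,0],
    [0,0,0],
  ],
)

```text
t: 25.48
eef_pos: [550.1, -267.5, 49.2]
tool_rot: [[-0.992, 0.128, 0.001], [0.128, 0.992, -0.007], [-0.002, -0.007, -1.0]]
wrist_force: [-0.3, -11.3, -3.6]
finger_gap: 0.0
finger_force: 5.7
```

Emit:
drive_tool(
  travel=[
    [0,0.07,0],
    [0,0,0],
    [0,0,0],
  ],
  twist=[
    [0,0,0],
    [0,0,0],
    [0,0,0],
  ],
)

```text
t: 25.73
eef_pos: [550.1, -267.3, 49.2]
tool_rot: [[-0.992, 0.129, 0.001], [0.129, 0.992, -0.009], [-0.002, -0.009, -1.0]]
wrist_force: [-0.3, -14.8, -4.4]
finger_gap: 0.003
finger_force: 7.3
```

Emit:
drive_tool(
  travel=[
    [0,0.05,0],
    [0,0,0],
    [0,0,0],
  ],
  twist=[
    [0,0,0],
    [0,0,0],
    [0,0,0],
  ],
)

```text
t: 25.98
eef_pos: [550.1, -267.2, 49.3]
tool_rot: [[-0.992, 0.129, 0.002], [0.129, 0.992, -0.011], [-0.003, -0.011, -1.0]]
wrist_force: [-0.3, -18.3, -6.3]
finger_gap: 0.005
finger_force: 8.5
```

Emit:
drive_tool(
  travel=[
    [0,-0.6,0],
    [0,-0.3,-0.8],
    [0,0,-1],
    [0,0.5,-0.7],
    [0,1,0],
  ],
  twist=[
    [0,0,0],
    [0,0,0],
    [0,0,0],
    [0,0,0],
    [0,0,0],
  ],
)

```text
t: 26.4
eef_pos: [555.4, -245.4, 128.8]
tool_rot: [[-0.991, 0.132, 0.007], [0.132, 0.991, -0.005], [-0.008, -0.004, -1.0]]
wrist_force: [1.3, 0.6, 0.4]
finger_gap: 0.005
finger_force: 0.0
```

Emit:
drive_tool(
  travel=[
    [0,1,0],
    [0,1,0],
    [0,1,0],
    [0,1,0],
    [0,1,0],
  ],
  twist=[
    [0,0,0],
    [0,0,0],
    [0,0,0],
    [0,0,0],
    [0,0,0],
  ],
)

```text
t: 26.82
eef_pos: [572.2, -89.3, 124.1]
tool_rot: [[-0.992, 0.124, -0.0], [0.124, 0.992, 0.001], [0.0, 0.001, -1.0]]
wrist_force: [0.1, -0.1, 0.2]
finger_gap: 0.005
finger_force: 0.0
```

Emit:
drive_tool(
  travel=[
    [0,0.5,0],
    [0,0,0.8],
    [0,0,0.8],
    [0,0,0.8],
    [0,0,0],
  ],
  twist=[
    [0,0,0],
    [0,0,0],
    [0,0,0],
    [0,0,0],
    [0,0,0],
  ],
)

```text
t: 27.23
eef_pos: [570.8, -75.3, 48.0]
tool_rot: [[-0.992, 0.124, -0.008], [0.124, 0.992, 0.001], [0.008, 0.0, -1.0]]
wrist_force: [-1.7, 0.2, -0.1]
finger_gap: 0.012
finger_force: 0.0
```

```bash
python3 -c "
from plan import *
p=sensors.state()['eef_pos'];d=p[:2]-c;print(p,d@ex,d@ey)"
```

```text
[570.78826977 -75.29169218  48.00726263] 3.9854395414400017 114.25356965831347
```

Expected contact is around local y +82.

Emit:
drive_tool(
  travel=[
    [0,-0.3,0],
    [0,-0.3,0],
    [0,-0.2,0],
    [0,-0.1,0],
    [0,0,0],
  ],
  twist=[
    [0,0,0],
    [0,0,0],
    [0,0,0],
    [0,0,0],
    [0,0,0],
  ],
)

```text
t: 27.65
eef_pos: [571.5, -105.2, 53.4]
tool_rot: [[-0.992, 0.127, 0.002], [0.127, 0.992, -0.001], [-0.002, -0.0, -1.0]]
wrist_force: [0.7, 0.7, -0.5]
finger_gap: 0.006
finger_force: 0.0
```

Emit:
drive_tool(
  travel=[
    [0,-0.1,0],
    [0,-0.05,0],
    [0,0,0],
  ],
  twist=[
    [0,0,0],
    [0,0,0],
    [0,0,0],
  ],
)

```text
t: 27.9
eef_pos: [570.5, -108.0, 52.4]
tool_rot: [[-0.992, 0.125, 0.001], [0.125, 0.992, 0.0], [-0.001, 0.0, -1.0]]
wrist_force: [0.2, -0.7, 0.9]
finger_gap: 0.002
finger_force: 0.0
```

Emit:
drive_tool(
  travel=[
    [0,-0.1,0],
    [0,0,0],
    [0,0,0],
  ],
  twist=[
    [0,0,0],
    [0,0,0],
    [0,0,0],
  ],
)

```text
t: 28.15
eef_pos: [570.4, -108.4, 52.3]
tool_rot: [[-0.992, 0.123, 0.0], [0.123, 0.992, 0.003], [-0.0, 0.003, -1.0]]
wrist_force: [0.2, 4.6, 2.2]
finger_gap: 0.006
finger_force: 2.5
```

Emit:
drive_tool(
  travel=[
    [0,-0.08,0],
    [0,0,0],
    [0,0,0],
  ],
  twist=[
    [0,0,0],
    [0,0,0],
    [0,0,0],
  ],
)

```text
t: 28.4
eef_pos: [570.3, -108.7, 52.3]
tool_rot: [[-0.993, 0.121, 0.0], [0.121, 0.993, 0.005], [0.0, 0.005, -1.0]]
wrist_force: [0.8, 8.7, 2.8]
finger_gap: 0.005
finger_force: 4.7
```

Emit:
drive_tool(
  travel=[
    [0,-0.08,0],
    [0,0,0],
    [0,0,0],
  ],
  twist=[
    [0,0,0],
    [0,0,0],
    [0,0,0],
  ],
)

```text
t: 28.65
eef_pos: [570.3, -109.0, 52.3]
tool_rot: [[-0.993, 0.12, 0.0], [0.12, 0.993, 0.007], [0.0, 0.007, -1.0]]
wrist_force: [0.3, 12.3, 3.4]
finger_gap: 0.004
finger_force: 6.7
```

All three panels are at their stops. Next is the carousel: back off, rise, approach the knob and refine the pointer angle.

Emit:
drive_tool(
  travel=[
    [0,0.6,0],
    [0,0.5,-0.8],
    [0,0,-1],
    [0,0,-1],
    [0,0,-1],
  ],
  twist=[
    [0,0,0],
    [0,0,0],
    [0,0,0],
    [0,0,0],
    [0,0,0],
  ],
)

```text
t: 29.07
eef_pos: [572.9, -82.7, 167.0]
tool_rot: [[-0.992, 0.124, -0.001], [0.124, 0.992, -0.0], [0.001, -0.001, -1.0]]
wrist_force: [-0.1, -0.5, -0.2]
finger_gap: 0.008
finger_force: 0.0
```

Emit:
drive_tool(
  travel=[
    [0.3,0,-1],
    [0.4,0.8,-1],
    [0.4,1,0],
    [0.4,1,0],
    [0.4,1,0],
  ],
  twist=[
    [0,0,0],
    [0,0,0],
    [0,0,0],
    [0,0,0],
    [0,0,0],
  ],
  jaw=0,
)

```text
t: 29.48
eef_pos: [530.7, 38.1, 226.8]
tool_rot: [[-0.992, 0.125, 0.002], [0.125, 0.992, -0.0], [-0.002, 0.0, -1.0]]
wrist_force: [1.3, 0.1, 0.3]
finger_gap: 0.347
finger_force: 0.0
```

Run:
```python
from plan import *
np.set_printoptions(precision=2,suppress=True)
for n in("top","scene"):
    im=get_image(n);C=cloud(im);px=im["pixels"].astype(int)
    # project axis at z=6 plane: rays to plane z=6
    v,u=np.mgrid[:420,:560]; o=im["pose"][:3,3]
    d=np.stack([(u-im["cx"])/f(im),-(v-im["cy"])/f(im),-np.ones(u.shape)],-1)@im["pose"][:3,:3].T
    P=o+d*((6-o[2])/d[...,2])[...,None]
    ax=np.array([565.6,184.3])
    r=np.hypot(P[...,0]-ax[0],P[...,1]-ax[1]);a=np.degrees(np.arctan2(P[...,1]-ax[1],P[...,0]-ax[0]))
    m=(r>116)&(r<150)&(abs(a-20)<20)&(np.ptp(px,axis=2)<60)&(px.min(2)>80)&(C[...,2]<25)
    print(n,m.sum(),"ang",np.mean(a[m]),a[m].min(),a[m].max(),"mean",P[m].mean(0),"rmax",r[m].max())
    k=(np.hypot(C[...,0]-497,C[...,1]-186)<25)&(C[...,2]>178); print("knob",C[k].mean(0),k.sum())
    # disk fit
    t=(np.hypot(C[...,0]-565,C[...,1]-184)<118)&(abs(C[...,2]-28)<4)&(np.ptp(px,axis=2)<45)&(px.min(2)>120)
    Q=cv2.fitEllipse(cv2.convexHull(np.float32(C[t][:,:2])));print("disk",Q)
s=sensors.state();print(s["eef_pos"],s["joints"])
plan([([496.5,186,215],88.5,7),([496.5,186,158],88.5,3)])
```

```text
top 60 ang 20.15327812404455 13.992630468594724 32.516258279022544 mean [685.25 228.14   6.  ] rmax 143.80417062322076
knob [495.68 186.11 183.22] 77
disk ((566.1207885742188, 184.84625244140625), (206.6529998779297, 208.21144104003906), 130.25396728515625)
scene 124 ang 19.210805843050597 7.912988922112637 25.811482953056455 mean [687.17 226.61   6.  ] rmax 144.11892780196862
knob [496.69 186.   183.45] 116
disk ((565.807373046875, 183.9198455810547), (207.3712921142578, 208.36846923828125), 179.14093017578125)
[529.59  43.08 226.11] [-15.09  14.47   8.16 108.25  -2.57  57.47  77.54]
T [[0.24, 0.66, 0.05], [0.23, 0.66, 0.06], [0.22, 0.66, 0.05], [0.21, 0.67, 0.05], [0.2, 0.67, 0.06]]
W [[0.0, -0.0, -0.15], [0.0, -0.0, -0.15], [0.01, -0.0, -0.15], [0.0, -0.0, -0.15], [0.01, -0.0, -0.14]]
T [[0.19, 0.67, 0.05], [0.18, 0.67, 0.06], [-0.0, 0.0, 0.63], [-0.0, 0.0, 0.63], [-0.0, 0.0, 0.64]]
W [[0.0, -0.0, -0.15], [0.01, -0.01, -0.14], [-0.0, 0.0, -0.0], [-0.0, 0.0, -0.0], [-0.0, 0.0, -0.0]]
end [496.4 185.9 158. ]
```

Emit:
drive_tool(
  travel=[
    [0.24,0.66,0.05],
    [0.23,0.66,0.05],
    [0.22,0.66,0.05],
    [0.21,0.67,0.05],
    [0.2,0.67,0.05],
  ],
  twist=[
    [0,0,-0.15],
    [0,0,-0.15],
    [0,0,-0.15],
    [0,0,-0.15],
    [0,0,-0.15],
  ],
)

```text
t: 30.0
eef_pos: [508.0, 139.5, 218.3]
tool_rot: [[-0.998, 0.06, -0.0], [0.06, 0.998, -0.001], [0.0, -0.001, -1.0]]
wrist_force: [-0.1, -0.7, -0.7]
finger_gap: 0.796
finger_force: 0.0
```

Emit:
drive_tool(
  travel=[
    [0.19,0.67,0.05],
    [0.18,0.67,0.05],
    [0,0,0],
    [0,0,0],
  ],
  twist=[
    [0,0,-0.15],
    [0,0,-0.15],
    [0,0,0],
    [0,0,0],
  ],
)

```text
t: 30.33
eef_pos: [499.0, 180.3, 215.2]
tool_rot: [[-0.999, 0.032, -0.0], [0.032, 0.999, -0.001], [0.0, -0.001, -1.0]]
wrist_force: [0.7, -1.0, 0.6]
finger_gap: 1.001
finger_force: 0.0
```

Run:
```python
from plan import *
s=sensors.state();print(s["eef_pos"],s["joints"].round(1),s["finger_gap"])
plan([([496.3,186,158],88.7,3)])
```

```text
[499.00596263 180.29998023 215.23315577] [-26.   15.2   2.9 108.7  -0.9  56.2  65.5] 1.0007974811096316
T [[0.03, 0.06, 0.64], [0.03, 0.06, 0.63], [0.03, 0.07, 0.64]]
W [[-0.0, -0.0, -0.03], [-0.0, -0.0, -0.04], [-0.01, -0.0, -0.03]]
end [496.4 186.  157.9]
```

Emit:
drive_tool(
  travel=[
    [0.03,0.06,0.65],
    [0.03,0.06,0.65],
    [0.03,0.06,0.6],
    [0,0,0],
  ],
  twist=[
    [0,0,0],
    [0,0,0],
    [0,0,0],
    [0,0,0],
  ],
)

```text
t: 30.67
eef_pos: [494.9, 183.2, 155.5]
tool_rot: [[-0.999, 0.035, -0.005], [0.035, 0.999, -0.003], [0.005, -0.004, -1.0]]
wrist_force: [-0.2, -0.1, -0.0]
finger_gap: 1.001
finger_force: 0.0
```

Emit:
drive_tool(
  travel=[
    [0,0,0],
    [0,0,0],
    [0,0,0],
    [0,0,0],
    [0,0,0],
  ],
  twist=[
    [0,0,0],
    [0,0,0],
    [0,0,0],
    [0,0,0],
    [0,0,0],
  ],
  jaw=220,
  grip_force=25,
)

```text
t: 31.08
eef_pos: [497.1, 185.9, 159.5]
tool_rot: [[-0.999, 0.033, 0.002], [0.033, 0.999, 0.001], [-0.002, 0.001, -1.0]]
wrist_force: [0.8, -0.1, -0.2]
finger_gap: 0.656
finger_force: 0.0
```

Emit:
drive_tool(
  travel=[
    [0,0,0],
    [0,0,0],
    [0,0,0],
    [0,0,0],
    [0,0,0],
  ],
  twist=[
    [0,0,0],
    [0,0,0],
    [0,0,0],
    [0,0,0],
    [0,0,0],
  ],
)

```text
t: 31.5
eef_pos: [496.5, 185.9, 158.5]
tool_rot: [[-0.999, 0.033, -0.0], [0.033, 0.999, -0.0], [0.0, -0.0, -1.0]]
wrist_force: [-0.8, 5.2, 1.4]
finger_gap: 0.299
finger_force: 23.5
```

Emit:
drive_tool(
  travel=[
    [0,0,0],
    [0,0,0],
    [0,0,0],
    [0,0,0],
  ],
  twist=[
    [0,0,0],
    [0,0,0],
    [0,0,0],
    [0,0,0],
  ],
)

```text
t: 31.83
eef_pos: [496.5, 185.9, 158.6]
tool_rot: [[-0.999, 0.033, -0.0], [0.033, 0.999, -0.0], [0.0, -0.0, -1.0]]
wrist_force: [0.1, -0.0, -0.5]
finger_gap: 0.297
finger_force: 25.0
```

Gripped (opening 27.5 mm ≈ 28 mm knob). Turning clockwise in 5° rows.

Emit:
drive_tool(
  travel=[
    [-0.009,0.2035,0],
    [-0.009,0.2035,0],
    [-0.009,0.2035,0],
    [-0.009,0.2035,0],
    [-0.009,0.2035,0],
  ],
  twist=[
    [0,0,1],
    [0,0,1],
    [0,0,1],
    [0,0,1],
    [0,0,1],
  ],
)

```text
t: 32.25
eef_pos: [503.8, 215.6, 158.6]
tool_rot: [[-0.89, 0.456, -0.001], [0.456, 0.89, -0.0], [0.0, -0.0, -1.0]]
wrist_force: [0.3, -0.1, -0.1]
finger_gap: 0.298
finger_force: 25.0
```

Emit:
drive_tool(
  travel=[
    [-0.009,0.2035,0],
    [-0.009,0.2035,0],
    [-0.009,0.2035,0],
    [-0.009,0.2035,0],
    [-0.009,0.2035,0],
  ],
  twist=[
    [0,0,1],
    [0,0,1],
    [0,0,1],
    [0,0,1],
    [0,0,1],
  ],
)

```text
t: 32.67
eef_pos: [523.0, 239.3, 158.6]
tool_rot: [[-0.614, 0.789, -0.001], [0.789, 0.614, 0.0], [0.001, -0.001, -1.0]]
wrist_force: [-0.9, -0.7, 1.7]
finger_gap: 0.298
finger_force: 25.0
```

Emit:
drive_tool(
  travel=[
    [0,0,0],
    [0,0,0],
  ],
  twist=[
    [0,0,0],
    [0,0,0],
  ],
)

```text
t: 32.83
eef_pos: [522.9, 239.2, 158.6]
tool_rot: [[-0.619, 0.785, -0.001], [0.785, 0.619, 0.0], [0.001, -0.001, -1.0]]
wrist_force: [-1.7, 0.6, 1.9]
finger_gap: 0.297
finger_force: 25.0
```

```bash
cat > rr.py <<'E'
from plan import *
s=sensors.state();p=s["eef_pos"];d=p[:2]-[565.9,184.4];y=s["tool_rot"][:,1]
print(p.round(1),"r",np.hypot(*d),"phi",np.degrees(np.arctan2(d[1],d[0])),"yaw",np.degrees(np.arctan2(y[1],y[0])),s["wrist_force"].round(1),s["torque"].round(2),s["joints"].round(0))
E
python3 rr.py
```

```text
[522.9 239.2 158.6] r 69.62855318304841 phi 128.14552004326134 yaw 38.25757147193823 [-1.7  0.6  1.9] [ 0.16  0.39 -0.06] [-37.  23.  12. 106.  -6.  51.  16.]
```

Emit:
drive_tool(
  travel=[
    [-0.009,0.2035,0],
    [-0.009,0.2035,0],
    [-0.009,0.2035,0],
    [-0.009,0.2035,0],
    [-0.009,0.2035,0],
  ],
  twist=[
    [0,0,1],
    [0,0,1],
    [0,0,1],
    [0,0,1],
    [0,0,1],
  ],
)

```text
t: 33.25
eef_pos: [550.2, 252.5, 158.6]
tool_rot: [[-0.226, 0.974, -0.001], [0.974, 0.226, 0.001], [0.001, -0.001, -1.0]]
wrist_force: [-0.5, 1.5, 1.2]
finger_gap: 0.3
finger_force: 25.0
```

Emit:
drive_tool(
  travel=[
    [-0.009,0.2035,0],
    [-0.009,0.2035,0],
    [-0.009,0.2035,0],
    [-0.009,0.2035,0],
    [-0.009,0.2035,0],
  ],
  twist=[
    [0,0,1],
    [0,0,1],
    [0,0,1],
    [0,0,1],
    [0,0,1],
  ],
)

```text
t: 33.67
eef_pos: [580.7, 253.1, 158.6]
tool_rot: [[0.207, 0.978, -0.0], [0.978, -0.207, 0.002], [0.001, -0.001, -1.0]]
wrist_force: [-1.1, 2.5, 2.4]
finger_gap: 0.301
finger_force: 25.0
```

Emit:
drive_tool(
  travel=[
    [-0.009,0.2035,0],
    [-0.009,0.2035,0],
    [-0.009,0.2035,0],
    [-0.009,0.2035,0],
    [-0.009,0.2035,0],
  ],
  twist=[
    [0,0,1],
    [0,0,1],
    [0,0,1],
    [0,0,1],
    [0,0,1],
  ],
)

```text
t: 34.08
eef_pos: [608.5, 240.8, 158.7]
tool_rot: [[0.601, 0.799, 0.0], [0.799, -0.601, 0.002], [0.002, -0.001, -1.0]]
wrist_force: [0.0, 2.3, 0.5]
finger_gap: 0.296
finger_force: 25.0
```

Emit:
drive_tool(
  travel=[
    [0,0,0],
    [0,0,0],
  ],
  twist=[
    [0,0,0],
    [0,0,0],
  ],
)

```text
t: 34.25
eef_pos: [608.5, 240.7, 158.6]
tool_rot: [[0.597, 0.802, 0.0], [0.802, -0.597, 0.002], [0.001, -0.001, -1.0]]
wrist_force: [-0.3, 3.1, 0.6]
finger_gap: 0.297
finger_force: 25.0
```

```bash
python3 rr.py
```

```text
[608.5 240.7 158.6] r 70.60357855003336 phi 52.91231679033218 yaw -36.66322118114873 [-0.3  3.1  0.6] [ 0.66 -0.03 -0.1 ] [-45.  32.  29.  96. -18.  57. -46.]
```

Emit:
drive_tool(
  travel=[
    [-0.012,0.2035,0],
    [-0.012,0.2035,0],
    [-0.012,0.2035,0],
    [-0.012,0.2035,0],
    [-0.012,0.2035,0],
  ],
  twist=[
    [0,0,1],
    [0,0,1],
    [0,0,1],
    [0,0,1],
    [0,0,1],
  ],
)

```text
t: 34.67
eef_pos: [628.5, 217.8, 158.6]
tool_rot: [[0.882, 0.472, 0.002], [0.472, -0.882, 0.002], [0.003, -0.001, -1.0]]
wrist_force: [2.0, 3.7, -0.6]
finger_gap: 0.299
finger_force: 25.0
```

Emit:
drive_tool(
  travel=[
    [-0.009,0.2,0],
    [-0.005,0.125,0],
    [0,0,0],
    [0,0,0],
  ],
  twist=[
    [0,0,1],
    [0,0,0.6],
    [0,0,0],
    [0,0,0],
  ],
)

```text
t: 35.0
eef_pos: [632.6, 208.6, 158.6]
tool_rot: [[0.938, 0.347, 0.002], [0.347, -0.938, 0.002], [0.003, -0.001, -1.0]]
wrist_force: [3.1, 3.3, -0.3]
finger_gap: 0.297
finger_force: 25.0
```

```bash
python3 rr.py
python3 - <<'E'
from chk import *
a=get_image("top");b=get_image("scene")
for n,im in(("top",a),("scene",b)):
    C=cloud(im);px=im["pixels"].astype(int)
    j=(abs(C[...,2]-102)<9)&(np.hypot(C[...,0]-565.9,C[...,1]-184.4)<100)&(px.min(2)>110)&(np.ptp(px,axis=2)<45)
    nn,l,st,ce=cv2.connectedComponentsWithStats(j.astype(np.uint8))
    for i in range(1,nn):
        if st[i,4]>40:
            m=C[l==i].mean(0); d=m[:2]-[565.9,184.4]; print(n,st[i,4],m,"r",np.hypot(*d),"ang",np.degrees(np.arctan2(d[1],d[0])))
chk()
cv2.imwrite("pics/fin.png",cv2.hconcat([cv2.resize(a["pixels"][100:260,190:430],(450,300),interpolation=3),cv2.resize(b["pixels"][130:370,130:370],(300,300),interpolation=3)]))
E
```

```text
[632.6 208.6 158.6] r 70.93944644811984 phi 19.950004064032843 yaw -69.68029554108212 [ 3.1  3.3 -0.3] [ 0.82 -0.6  -0.14] [-47.  35.  37.  94. -24.  59. -72.]
top 205 [609.4 130.2 104. ] r 69.53292436814017 ang -51.278255326272365
top 188 [526.7 126.8  96.4] r 69.68569668821145 ang -124.18425215174454
top 80 [499.2 191.  107. ] r 67.03251984841621 ang 174.31455022743808
scene 249 [496.6 200.3 108.1] r 71.06685578461988 ang 167.05710183357328
scene 123 [560.4 268.5  99.9] r 84.23639481632377 ang 93.76373792480938
top left tab 35 slope -0.058 q(40) 70.4 sd 0.6 | strip 42 slope 1.498 q(40) 100.3 sd 4.9 | top q 67.4360476414087 28 68.09069976772639
top right tab 41 slope -0.004 q(40) 61.2 sd 0.9 | strip 60 slope 0.525 q(40) 74.0 sd 4.3 | top q 62.07500787925163 28 67.24995074997582
top front tab 33 slope -0.069 q(40) 69.1 sd 0.8 | strip 34 slope 1.353 q(40) 95.5 sd 3.4 | top q 66.16989945255365 26 68.28314068161694
top back tab 36 slope 0.002 q(40) 64.0 sd 0.5 | strip 64 slope 0.638 q(40) 78.2 sd 3.5 | top q 66.02819482134836 31 65.54332563028174
scene left tab 145 slope -0.049 q(40) 68.2 sd 1.3 | strip 136 slope 0.087 q(40) 70.9 sd 3.3 | top q 65.99228940903869 43 66.50136573478721
scene right tab 130 slope -0.032 q(40) 63.3 sd 1.3 | strip 143 slope 0.392 q(40) 73.3 sd 3.9 | top q 63.63680016871456 40 65.01598037274869
scene front tab 31 slope -0.030 q(40) 65.3 sd 0.6 | strip 65 slope 0.880 q(40) 86.3 sd 4.9 | top q 66.0856219701834 33 65.19754391892923
scene back tab 34 slope 0.004 q(40) 68.0 sd 0.7 | strip 36 slope 1.119 q(40) 90.8 sd 5.6 | top q 65.8236997749151 34 65.25324737062999
```

View pics/fin.png

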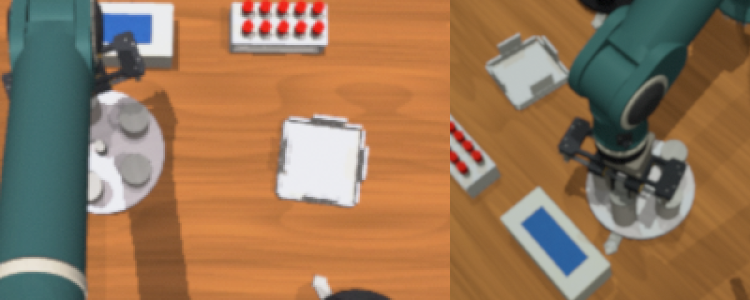

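Panels are at their stops (slopes about −0.03 to −0.06, past vertical). The jar angle is ≈20° from the TCP and the other jars, against a pointer at ≈19.8°. I'll firm up the grip and hand in.

Emit:
drive_tool(
  travel=[
    [0,0,0],
    [0,0,0],
    [0,0,0],
    [0,0,0],
    [0,0,0],
  ],
  twist=[
    [0,0,0],
    [0,0,0],
    [0,0,0],
    [0,0,0],
    [0,0,0],
  ],
  grip_force=40,
)

```text
t: 35.62
eef_pos: [632.6, 208.7, 158.7]
tool_rot: [[0.938, 0.348, 0.002], [0.348, -0.938, 0.002], [0.003, -0.001, -1.0]]
wrist_force: [3.8, 3.5, -2.3]
finger_gap: 0.292
finger_force: 40.0
```

```bash
python3 rr.py; python3 -c "
from bench import robot
print(robot.job_done())"
```

```text
[632.6 208.7 158.7] r 70.96393255948541 phi 19.989773285879558 yaw -69.65314742592894 [ 3.8  3.5 -2.3] [ 0.77 -0.63 -0.25] [-47.  35.  37.  94. -24.  59. -72.]
the job is handed in; nothing more can be done
None
```

The job is handed in (no verdict came back): all three tray panels stand upright at their stops, and the carousel's tall jar is at about 20.0° against a pointer measured at about 19.8°, held by its knob at 40 N.

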